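# Stow the tasting goods in the chiller drawer and book them in

### The job

Put every lidded tub and every cheese portion on the counter into the chiller's open drawer, upright, and only then slide the drawer fully shut; turn the chiller's thermostat knob until its pointer stands at the long thick mark on the dial (at any time). Once the drawer is shut, book the goods in: pick up the scanner, aim it at the barcode label on top of the chiller from 5 to 16 cm and hold it steady for a second, then lay it back on the middle of its mat; leave the other things on the counter alone.

Things in the scene. Friction and masses are not known exactly. Their poses are not given: they have to be found in the camera images.
- tub1: one of up to three round lidded spread tubs, black with a white paper band and grey lid, diameter 52 mm, height 42 mm, 160 g; upright; origin at the centre of its underside, z up. None if absent this time.
- tub2: one of up to three round lidded spread tubs, black with a white paper band and grey lid, diameter 52 mm, height 42 mm, 160 g; upright; origin at the centre of its underside, z up. None if absent this time.
- tub3: one of up to three round lidded spread tubs, black with a white paper band and grey lid, diameter 52 mm, height 42 mm, 160 g; upright; origin at the centre of its underside, z up. None if absent this time.
- block1: one of up to two yellow cheese portions with a white paper band, 60 x 40 x 34 mm high (60 along its x, 40 along its y), 110 g; lies flat; origin at the centre of its underside, z up. None if absent this time.
- block2: one of up to two yellow cheese portions with a white paper band, 60 x 40 x 34 mm high (60 along its x, 40 along its y), 110 g; lies flat; origin at the centre of its underside, z up. None if absent this time.
- chiller: counter-top chiller, metal, 280 mm deep (x) x 340 mm wide (y), its top 150 mm above the table and 100 mm above this origin, which is the centre of the chiller box's underside, 50 mm above the table (a black plinth is below). Its front looks to its -x; front face 140 mm in front of the origin.
- chiller_drawer0 (a joint): opening of the chiller's only drawer in m: 0 shut, grows as it slides out to the chiller's -x; starts 0.145 to 0.165
- drawer_floor (a point): centre of the drawer's inner floor, moves with the drawer; axes as the chiller's. Floor 235 mm (x, -117 to +117) by 286 mm (y, -143 to +143), walls 6 mm thick, 56 mm high above it, front panel 67 mm. With the drawer open by q, only x from -117 mm to -124 mm + q is clear of the chiller's body, whose top is 78 mm above this floor.
- chiller_drawer0_handle (a point): middle of the drawer's horizontal bar handle (120 mm long in y), about 112 mm above the table and 35 mm in front of the drawer's front panel
- thermostat (a joint): angle of the thermostat knob on the chiller's top, rad, 0 to 3.1, grows clockwise seen from above; at 0 its white pointer line points to the chiller's -x. Starts 0.15 to 0.6; the mark lies at 1.2 to 2.4
- thermostat_grip (a point): grip point of the knob, on its vertical axis, 37 mm above the chiller's top. The knob has an upright black bar grip 49 mm long, 14 mm wide, 32 mm high on a flat disc of 52 mm diameter; the bar's top is 44 mm above the chiller's top.
- knob_pointer (a point): point 45 mm from the knob's axis in the direction of the white pointer line on the bar, turning with the knob (in the air, at the grip's height)
- mark_point (a point): point 45 mm from the knob's axis in the direction of the mark, at the grip's height. The mark is the one long thick bar (18 x 6 mm) beside the small ticks of the white dial under the knob
- label: black card holder 100 mm wide, 98 mm high, fixed on the chiller's top, with a white barcode label (86 x 64 mm) on its face; the face looks to its own -x and leans back 26 degrees (looks a little upward); origin at the centre of its foot
- label_centre (a point): centre of the barcode label, 55 mm above the holder's foot (205 mm above the table); x is level and points into the label, so the label looks to -x (and, leaning back 26 degrees, a little upward, which this frame leaves out)
- scanner: straight hand-held barcode scanner lying along its x axis, 150 mm long: black handle 32 mm wide, 28 mm high (from x = -75 to +26 mm, its mid-height 16 mm up), grey head 46 mm wide, 32 mm high (x = +26 to +74 mm) with the glass window in its front; 170 g; best gripped across the handle at its origin, the centre of the underside; z up
- scanner_nose (a point): middle of the scanner's window, 75 mm ahead of its origin and 16 mm above the underside; the scanner looks along this frame's +x
- mat: black rubber mat, the scanner's place, 210 mm (x) x 110 mm (y) x 3 mm, fixed to the table; origin at the centre of its underside
- honey_jar: bystander, to be left alone: honey jar, 56 mm wide, 85 mm high; origin at the centre of its underside
- cheese_wheel: bystander, to be left alone: small whole cheese, 112 mm wide, 54 mm high; origin at the centre of its underside
- olive_bowl: bystander, to be left alone: white bowl, 80 mm wide, 40 mm high; origin at the centre of its underside
- pick_cup: bystander, to be left alone: blue cup, 60 mm wide, 70 mm high; origin at the centre of its underside
- cheese_knife: bystander, to be left alone: wooden-handled spatula, 240 mm long along its x; origin at the centre of its underside
- oil_bottle: bystander, to be left alone: tall bottle, 60 mm wide, 180 mm high; origin at the centre of its underside

How it is judged (in metres and radians):
On the way, in this order (a step that is already met when the one before it is completed fails the run):
1. every tub and cheese portion present stands flat on the floor of the open drawer (tilted less than 11 degrees), at rest and released (x of tub1 in the frame of drawer_floor between -0.115 and 0.115 m and y of tub1 in the frame of drawer_floor between -0.14 and 0.14 m and z of tub1 in the frame of drawer_floor between -0.006 and 0.01 m and angle between each of tub1, tub2, tub3, block1, block2's own z axis and vertical below 0.2 rad and x of tub2 in the frame of drawer_floor between -0.115 and 0.115 m and y of tub2 in the frame of drawer_floor between -0.14 and 0.14 m and z of tub2 in the frame of drawer_floor between -0.006 and 0.01 m and x of tub3 in the frame of drawer_floor between -0.115 and 0.115 m and y of tub3 in the frame of drawer_floor between -0.14 and 0.14 m and z of tub3 in the frame of drawer_floor between -0.006 and 0.01 m and x of block1 in the frame of drawer_floor between -0.115 and 0.115 m and y of block1 in the frame of drawer_floor between -0.14 and 0.14 m and z of block1 in the frame of drawer_floor between -0.006 and 0.01 m and x of block2 in the frame of drawer_floor between -0.115 and 0.115 m and y of block2 in the frame of drawer_floor between -0.14 and 0.14 m and z of block2 in the frame of drawer_floor between -0.006 and 0.01 m and linear speed of each of tub1, tub2, tub3, block1, block2 below 0.03 m/s and contact force between the fingers and tub1 below 0.3 N and contact force between the fingers and tub2 below 0.3 N and contact force between the fingers and tub3 below 0.3 N and contact force between the fingers and block1 below 0.3 N and contact force between the fingers and block2 below 0.3 N and value of joint chiller_drawer0 above 0.05 m), for 0.3 s.
2. the drawer is pushed fully shut, within 4 mm, with all the goods still in it (x of tub1 in the frame of drawer_floor between -0.115 and 0.115 m and y of tub1 in the frame of drawer_floor between -0.14 and 0.14 m and z of tub1 in the frame of drawer_floor between -0.006 and 0.01 m and angle between each of tub1, tub2, tub3, block1, block2's own z axis and vertical below 0.2 rad and x of tub2 in the frame of drawer_floor between -0.115 and 0.115 m and y of tub2 in the frame of drawer_floor between -0.14 and 0.14 m and z of tub2 in the frame of drawer_floor between -0.006 and 0.01 m and x of tub3 in the frame of drawer_floor between -0.115 and 0.115 m and y of tub3 in the frame of drawer_floor between -0.14 and 0.14 m and z of tub3 in the frame of drawer_floor between -0.006 and 0.01 m and x of block1 in the frame of drawer_floor between -0.115 and 0.115 m and y of block1 in the frame of drawer_floor between -0.14 and 0.14 m and z of block1 in the frame of drawer_floor between -0.006 and 0.01 m and x of block2 in the frame of drawer_floor between -0.115 and 0.115 m and y of block2 in the frame of drawer_floor between -0.14 and 0.14 m and z of block2 in the frame of drawer_floor between -0.006 and 0.01 m and value of joint chiller_drawer0 below 0.004 m), for 0.3 s.
3. drawer shut, the held scanner is aimed for 1 s: window 50 to 160 mm before the label, line of sight within 12 mm of its centre, level and in plan square to it within 20 degrees, slower than 20 mm/s (x of label_centre in the frame of scanner_nose between 0.05 and 0.16 m and y of label_centre in the frame of scanner_nose between -0.012 and 0.012 m and z of label_centre in the frame of scanner_nose between -0.012 and 0.012 m and x of scanner_nose in the frame of label_centre below -0.04 m and angle between the x axis of scanner_nose and the x axis of label_centre, either way round below 0.35 rad and contact force between the fingers and scanner above 0.5 N and linear speed of scanner below 0.02 m/s and angular speed of scanner below 0.2 rad/s and value of joint chiller_drawer0 below 0.004 m), for 1 s.
At the end, for the whole second after the job is handed in: All tubs and portions present are in the drawer, standing flat on its floor; the drawer is shut within 4 mm; the thermostat's pointer is within 6.5 degrees of the mark; the scanner lies flat on its mat, right way up, its origin within 35 mm (horizontally) of the mat's centre, released and at rest (all of step 2 and horizontal distance between knob_pointer and mark_point below 0.0054 m and horizontal distance between scanner and mat below 0.035 m and z of scanner in the frame of mat below 0.01 m and angle between scanner's own z axis and vertical below 0.15 rad and linear speed of scanner below 0.02 m/s); the robot touches nothing.
It fails at once if another thing on the counter (honey jar, whole cheese, bowl, cup, spatula, bottle) is shifted by more than 60 mm or knocked over (distance of any of honey_jar, cheese_wheel, olive_bowl, pick_cup, cheese_knife, oil_bottle from where it was at the start of the episode above 0.06 m or angle between any of honey_jar, cheese_wheel, olive_bowl, pick_cup, cheese_knife, oil_bottle's own z axis and vertical above 0.7 rad).
Of tub1, tub2, tub3, block1, block2 only 3 to 4 are there at a start; the rules pass over those that are not, and their reading is None.
At some moment in a run one of tub1, tub2, tub3, block1, block2, scanner may be knocked a few centimetres aside while the robot is not near it.
It also fails if it takes over 200 s, if anything falls off the work surface, if the arm or the gripper's body presses on something with over 40 N, if the wrist force passes 120 N, or if a joint passes its speed limit or range.

### The arm

A 6-joint arm with a two-finger parallel gripper is mounted at the origin on the work surface. World frame = base frame: x ahead of the robot, y to its left, z up, the work surface at z = 0. Lengths are in m, angles in degrees, forces in N, time in s.
With the tool pointing down it reaches from about 0.35 to 0.875 m from the base axis. Payload 4.2 kg.
Tool frame: the origin (TCP) lies midway between the tips of the shut fingers; the grasp point (between the pads) lies 19 mm behind it; z points along the fingers, y is the line along which they close (so a half turn about z gives the same grasp; the last joint's range is limited). The gripper opens to 85 mm and grips with 20 to 120 N. Pads are 22 mm wide; open, the fingers measure 114 mm over their backs; the gripper's body (76 mm by 85 mm) begins 54 mm behind the grasp point. The pads swing forward as they close: fully open they stand 13 mm farther back than shut.
Start: joints at [79.16, 22.042, 0.453, 0, -68.411, -14.817], TCP at [0.271, 0.563, 0.231] pointing down, gripper open.
Joint ranges: [-179.83, 179.83], [-69.29, 118.12], [-61.27, 80.66], [-181.25, 117.63], [-171.15, -9.14], [-177.46, 177.46]. Speed limits (degrees/s): [159.86, 159.86, 180, 180, 180, 180].

### API

Orientations are given as [roll, pitch, yaw] about the fixed x, y, z axes, in that order (R = Rz(yaw) Ry(pitch) Rx(roll)).
In Python, from cell import state, viewer, job gives the robot as it stands.
- The arm moves only by the tool apply_moves, never from a script. Its argument "plan" is a list of rows, each a list of 3 entries, a list of its own where there are three numbers: the shift along the tool's x, y, z in cm, then the turn, a rotation vector about the tool's x, y, z in rad, then the closure, from -1 (fully open) to 1 (shut). In form: [[[x, y, z], [rx, ry, rz], grip], ...]. A call has 1 to 5 rows; each row shifts and turns the commanded pose from where the row before left it, along the tool's axes as they then stand; what a row does not reach is not made up. A row lasts 1/10 s, in which the tool goes at most 50 mm and 8.59 degrees, less where a joint would pass 70% of its speed; a pose out of reach is approached as far as the arm can. A call with a gripper value outside its range is refused whole. The fingers move at their own pace and stop on an object; the grip force is fixed at half the most. Time passes only in rows, so rows that do not move let the fingers close. It gives the time, the measured TCP pose, the force, the opening and the grip force at its end, in the units of the state.
- state(): the state, without advancing time (a new reading comes with each control period).
- viewer.snapshot(name): name is "side" or "top" or "wrist"; returns the picture (400x640x3 uint8, red, green, blue); there is no depth.
- viewer.camera_params(name): a dict with "intrinsics" (3x3 intrinsics, pixels), "k1" (the pictures are not rectified: a ray, as slopes to the right and down, at radius r is drawn at 1 + k1 r^2 times it, then the intrinsics apply), "eye" and "orientation" of the camera in the world. Camera axes: x right, y down, z forward; pixel columns grow to the right and rows downward; lengths in m; the calibration is good to about 2 mm. A picture is of the moment at which its call begins: read the wrist's pose just before it. camera_params takes no time and is no camera call; for the wrist camera it gives the pose at the moment of the call.
- job.job_done(): hands the job in; it is judged then, once.
The state is a dict: "clock": time; "joints": joint angles; "qd": joint speeds; "joint_efforts": joint torques, N m; "tool_pos": TCP position; "tool_rot": TCP orientation; "ft_force": force on the tool from outside, world axes, zero at the start; "torque": the same for the moment, N m; "gripper_width": finger opening in m; "grip_force": force on a finger pad.
Only numpy, scipy, OpenCV 4.12 (cv2) and the standard library are available. Lean on these libraries where they do the work, as an engineer would, in place of code of your own. Each camera call takes 0.05 s, during which the arm holds its last target. There are 200 camera calls.

## Working session

There is one attempt and no reset: what is moved stays moved. The work goes in short steps, Python scripts to look and compute and a tool call to move; the robot and the scene stay as the last step left them, time stands still between calls to the robot, and variables do not carry over. Pictures are saved under pics/ and viewed, at most 14 in all, crops included, and the job is handed in when it is done.

Besides the shell and the picture viewer there is one more tool, called after "Emit:" as name(argument=value, ...), one argument or row to a line, values as JSON. apply_moves: Moves the arm, as the interface text tells. Its arguments: {"type":"object","properties":{"plan":{"type":"array","items":{"type":"array"}}},"required":["plan"]}

```bash
mkdir -p pics; ls; python3 - <<'E'
from cell import state, viewer, job
import cv2
print(state())
for n in("side","top","wrist"):
    p=viewer.camera_params(n);print(n,p)
    cv2.imwrite(f"pics/{n}0.png",viewer.snapshot(n)[:,:,::-1])
E
```

```text
pics
{'clock': 0.0, 'joints': array([ 7.91598072e+01,  2.20901544e+01,  3.77319805e-01, -3.01980748e-02,
       -6.84100611e+01, -1.48167248e+01]), 'qd': array([-0.01864399, -0.06144391, -0.14198872, -0.02296807,  0.00305423,
       -0.02784785]), 'joint_efforts': array([ 5.09141246e-04, -3.92291522e+01,  1.88400578e+01,  4.18611825e+00,
       -4.69834442e-03, -5.88027802e-06]), 'tool_pos': array([0.27033242, 0.56284476, 0.23020804]), 'tool_rot': array([ 1.79874014e+02, -4.30588796e-03, -2.56680547e+01]), 'ft_force': array([-0.42648018,  0.31605729, -0.09666669]), 'torque': array([ 0.00599911, -0.04331091,  0.00373298]), 'grip_force': 0.0, 'gripper_width': 0.08531881032179292}
side {'intrinsics': array([[392.15782156,   0.        , 325.24520186],
       [  0.        , 392.15782156, 198.20317978],
       [  0.        ,   0.        ,   1.        ]]), 'k1': -0.07116804594652255, 'eye': array([-0.06209291, -0.81624846,  0.80689903]), 'orientation': array([-124.49433602,    0.55392372,  -37.29243225])}
top {'intrinsics': array([[462.37804344,   0.        , 322.7444388 ],
       [  0.        , 462.37804344, 193.96470317],
       [  0.        ,   0.        ,   1.        ]]), 'k1': -0.05217969989573227, 'eye': array([ 0.42374999, -0.0374875 ,  1.4790848 ]), 'orientation': array([-176.31433002,   -0.32675941,  -90.51319535])}
wrist {'intrinsics': array([[303.68928218,   0.        , 317.91269144],
       [  0.        , 303.68928218, 203.89046555],
       [  0.        ,   0.        ,   1.        ]]), 'k1': -0.02393830420823626, 'eye': array([0.34708562, 0.5268579 , 0.37350498]), 'orientation': array([ 160.99561103,   -0.16555261, -115.72053085])}
```

View pics/top0.png

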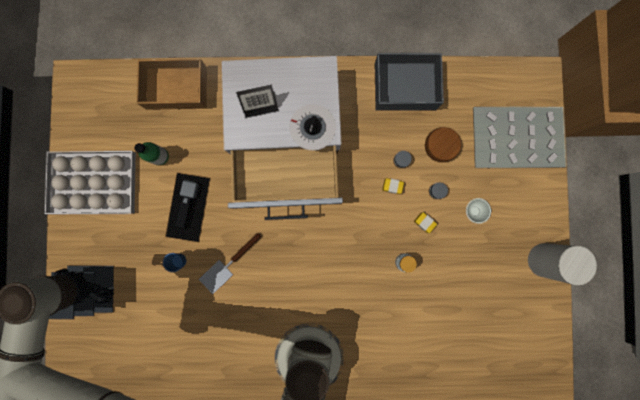

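View pics/side0.png

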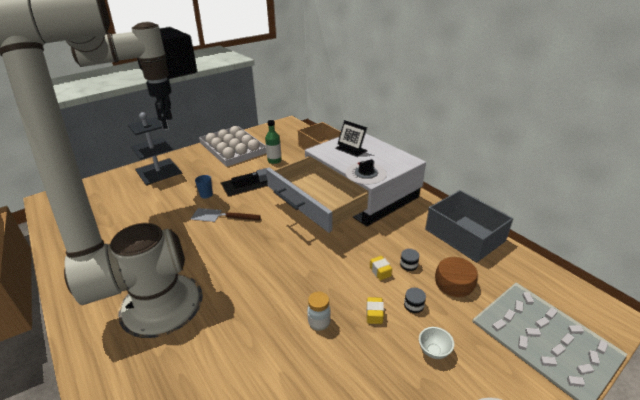

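The top view shows the chiller at about (280,100) with the drawer open toward the robot. The scanner is on its mat at (187,207). Two tubs are at (403,159) and (439,190), and two blocks at (394,186) and (426,222). I'll enlarge these areas.

```bash
cat > h.py <<'E'
import numpy as np, cv2
from scipy.spatial.transform import Rotation as R
from cell import state, viewer, job
def ray(p,u,v):
    K=p['intrinsics'];d=np.array([p['k1'],0,0,0,0.])
    s=cv2.undistortPoints(np.array([[[u,v]]],float),K,d)[0,0]
    return R.from_euler('xyz',p['orientation'],degrees=True).as_matrix()@np.array([s[0],s[1],1])
def px2w(p,u,v,z):
    d=ray(p,u,v);e=p['eye'];return (e+d*(z-e[2])/d[2]).round(4)
def w2px(p,X):
    M=R.from_euler('xyz',p['orientation'],degrees=True).as_matrix()
    c=M.T@(np.array(X)-p['eye']);return cv2.projectPoints(np.array([c]),np.zeros(3),np.zeros(3),p['intrinsics'],np.array([p['k1'],0,0,0,0.]))[0][0,0].round(1)
def crop(img,x0,y0,w,h,s,name):
    c=cv2.resize(img[y0:y0+h,x0:x0+w,::-1],None,fx=s,fy=s,interpolation=cv2.INTER_CUBIC);cv2.imwrite(name,c)
E
python3 - <<'E'
import cv2
a=cv2.imread('pics/top0.png')[:,:,::-1]
from h import crop
crop(a,370,140,120,90,6,'pics/c1.png')
crop(a,160,50,190,175,4,'pics/c2.png')
E
```

```text
(no output)
```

View pics/c1.png

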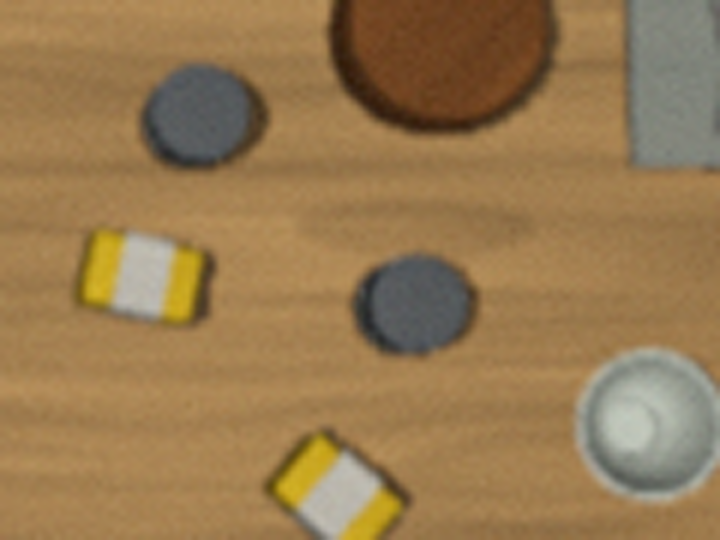

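View pics/c2.png

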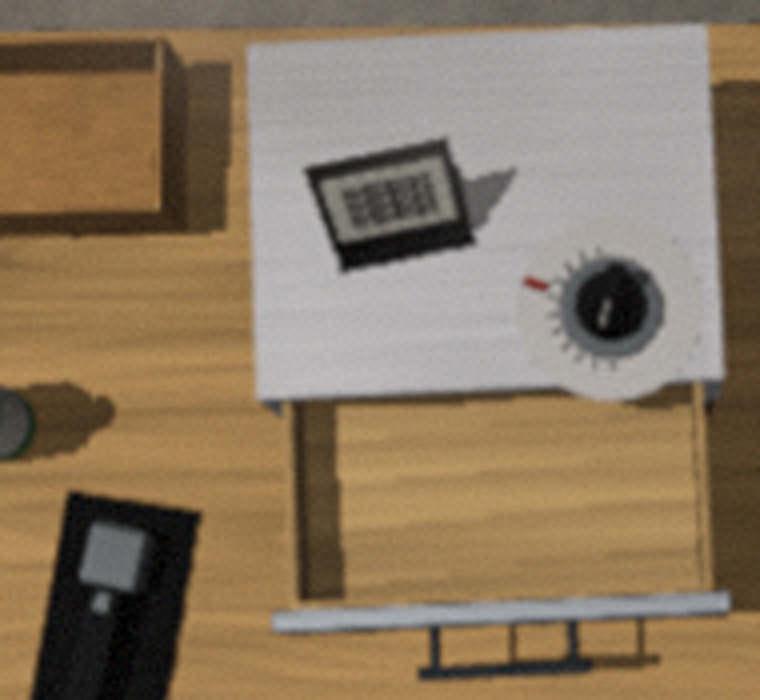

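Crop c1 gives tub lids at crop pixels (200,114) and (416,304), and blocks at about (144,276) and (338,490). Crop c2 gives the chiller's top corners, the knob at about (610,305), the red thick mark at (537,284), the label card, the scanner head at (113,556) and the handle bar at (505,668). Next I convert these to world positions.

```bash
python3 - <<'E'
from h import *
p=viewer.camera_params('top')
A=lambda x,y,z:px2w(p,370+x/6-.42,140+y/6-.42,z)
B=lambda x,y,z:px2w(p,160+x/4-.38,50+y/4-.38,z)
print('tubs',A(201,114,.042),A(416,304,.042))
for n,l in dict(b1=[(95,232),(208,250),(190,322),(82,298)],).items(): 
    print(n,[A(*q,.034) for q in l])
print('b2',A(324,436,.034),A(272,484,.034),A(404,500,.034))
print('chiller FL FR BL BR',*[B(*q,.15) for q in[(258,400),(722,380),(248,45),(707,26)]])
print('panel',B(272,622,.12),B(728,598,.12),'handle',B(420,672,.112),B(592,664,.112))
print('knobdisc',B(610,305,.156),'mark in/out',B(549,288,.151),B(526,281,.151),'dial',B(610,308,.151),'ptr',B(608,303,.194),B(603,322,.194))
print('label top',B(307,168,.248),B(447,138,.248),'bot',B(343,270,.152),B(472,240,.152),'c',B(391,200,.205))
print('scanner head',B(113,556,.035),'mat',B(72,493,.003),B(200,514,.003))
E
```

```text
tubs [ 0.6254 -0.2997  0.042 ] [ 0.5248 -0.4103  0.042 ]
b1 [array([ 0.5646, -0.2441,  0.034 ]), array([ 0.5546, -0.3033,  0.034 ]), array([ 0.5169, -0.2931,  0.034 ]), array([ 0.53  , -0.2366,  0.034 ])]
b2 [ 0.4566 -0.3622  0.034 ] [ 0.4318 -0.3344  0.034 ] [ 0.4228 -0.4036  0.034 ]
chiller FL FR BL BR [0.6408 0.2393 0.15  ] [ 0.6524 -0.0976  0.15  ] [0.9055 0.2491 0.15  ] [ 0.9166 -0.0897  0.15  ]
panel [0.4807 0.2343 0.12  ] [ 0.4955 -0.1015  0.12  ] handle [0.4432 0.1262 0.112 ] [ 0.448  -0.0008  0.112 ]
knobdisc [ 0.7069 -0.0168  0.156 ] mark in/out [0.7209 0.0276 0.151 ] [0.7262 0.0443 0.151 ] dial [ 0.7058 -0.0167  0.151 ] ptr [ 0.7002 -0.016   0.194 ] [ 0.6867 -0.0124  0.194 ]
label top [0.7835 0.1869 0.248 ] [0.8033 0.0917 0.248 ] bot [0.7354 0.1776 0.152 ] [0.7567 0.0835 0.152 ] c [0.7725 0.1355 0.205 ]
scanner head [0.5372 0.3769 0.035 ] mat [0.5908 0.4199 0.003 ] [0.5729 0.3161 0.003 ]
```

```bash
python3 - <<'E'
from h import *
import cv2
a=cv2.imread('pics/top0.png')[:,:,::-1]
a=np.clip(a.astype(float)*1.8,0,255).astype('uint8')
s=cv2.imread('pics/side0.png')[:,:,::-1]
crop(a,160,165,60,85,7,'pics/c3a.png');crop(s,300,110,130,100,5,'pics/c3b.png')
x=cv2.imread('pics/c3a.png');y=cv2.imread('pics/c3b.png')[:595]
x=cv2.resize(x,None,fx=.84,fy=.84);h=500
cv2.imwrite('pics/c3.png',np.hstack([x[:h,:],y[:h,:440]]))
y=cv2.imread('pics/c3b.png');cv2.imwrite('pics/c4.png',y)
E
```

```text
(no output)
```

View pics/c3a.png

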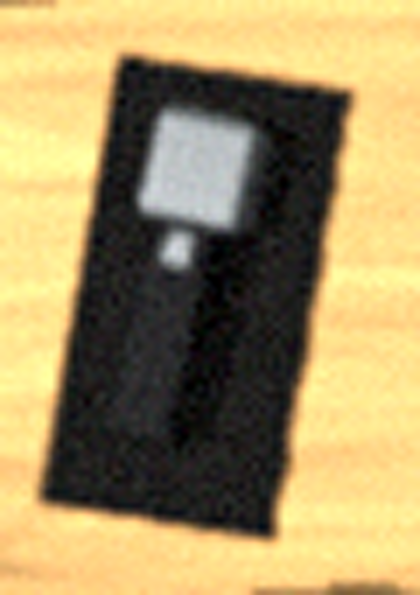

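View pics/c4.png

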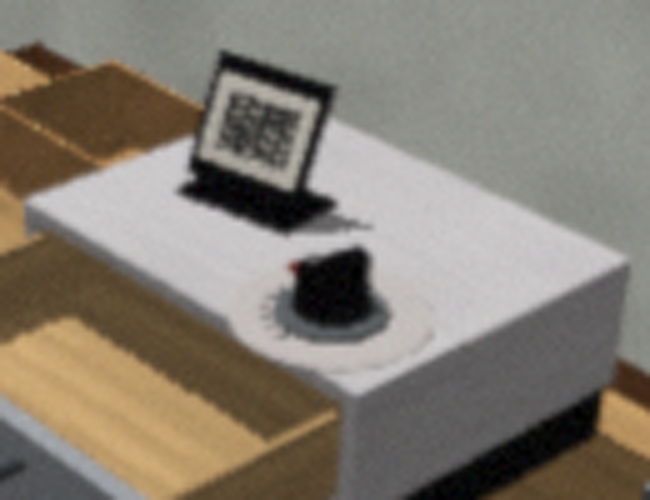

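```bash
cat >> h.py <<'E'
def plan(target,yaw,n=None,grip=-1,start=None,rot=None):
    """rows from the present (tool-down or any) pose to target pos/orientation"""
    s=state();p=np.array(s['tool_pos']);Q=R.from_euler('xyz',s['tool_rot'],degrees=True)
    if start is not None:p,Q=start
    T=rot if rot is not None else R.from_euler('xyz',[180,0,yaw],degrees=True)
    rv=(Q.inv()*T).as_rotvec();d=np.array(target)-p
    n=n or int(max(np.ceil(np.linalg.norm(d)/.048),np.ceil(np.linalg.norm(rv)/.145),1))
    p0,Q0=p.copy(),Q
    rows=[]
    for i in range(n):
        t=p0+d*(i+1)/n;q=Q0*R.from_rotvec(rv*(i+1)/n)
        sh=np.round(Q.inv().apply(t-p)*100,1);tr=np.round((Q.inv()*q).as_rotvec(),3)
        p=p+Q.apply(sh/100);Q=Q*R.from_rotvec(tr)
        rows.append([[float(x)+0 for x in sh],[float(x)+0 for x in tr],grip])
    for i in range(0,n,5):print(str(rows[i:i+5]).replace(' ',''))
    return p,Q
E
python3 -c "
from h import *
plan([.53,-.30,.24],-90)"
```

```text
[[[3.2,3.5,0.0],[0.0,0.0,0.059],-1],[[3.4,3.3,-0.1],[0.0,0.0,0.059],-1],[[3.6,3.1,0.0],[0.0,0.0,0.059],-1],[[3.8,2.9,-0.1],[0.0,0.0,0.059],-1],[[3.9,2.7,0.0],[0.0,0.0,0.059],-1]]
[[[4.1,2.4,-0.1],[0.0,0.0,0.06],-1],[[4.2,2.2,0.0],[0.0,0.0,0.059],-1],[[4.3,1.9,-0.1],[0.0,-0.001,0.059],-1],[[4.4,1.6,0.0],[0.001,0.0,0.059],-1],[[4.6,1.4,0.0],[0.0,0.0,0.059],-1]]
[[[4.6,1.2,-0.1],[0.0,0.0,0.059],-1],[[4.7,0.8,0.0],[0.0,0.0,0.059],-1],[[4.7,0.6,-0.1],[0.0,0.0,0.059],-1],[[4.7,0.3,0.0],[0.0,0.0,0.059],-1],[[4.7,0.0,-0.1],[0.0,0.0,0.059],-1]]
[[[4.8,-0.3,0.0],[0.0,0.0,0.06],-1],[[4.7,-0.5,-0.1],[0.0,0.0,0.059],-1],[[4.7,-0.8,0.0],[0.0,0.0,0.059],-1],[[4.6,-1.1,-0.1],[0.0,0.0,0.059],-1]]
```

Emit:
apply_moves(
  plan=[
    [[3.2,3.5,0],[0,0,0.059],-1],
    [[3.4,3.3,-0.1],[0,0,0.059],-1],
    [[3.6,3.1,0],[0,0,0.059],-1],
    [[3.8,2.9,-0.1],[0,0,0.059],-1],
    [[3.9,2.7,0],[0,0,0.059],-1],
  ],
)

```text
clock: 0.65
tool_pos: [0.3389, 0.3338, 0.2332]
tool_rot: [180.0, -0.0, -42.7]
ft_force: [0.6, 0.3, -0.2]
gripper_width: 0.0852
grip_force: 0.0
```

Emit:
apply_moves(
  plan=[
    [[4.1,2.4,-0.1],[0,0,0.06],-1],
    [[4.2,2.2,0],[0,0,0.059],-1],
    [[4.3,1.9,-0.1],[0,0,0.059],-1],
    [[4.4,1.6,0],[0,0,0.059],-1],
    [[4.6,1.4,0],[0,0,0.059],-1],
  ],
)

```text
clock: 1.15
tool_pos: [0.4076, 0.1074, 0.2355]
tool_rot: [-180.0, 0.0, -59.6]
ft_force: [1.3, -0.4, -0.8]
gripper_width: 0.0857
grip_force: 0.0
```

Emit:
apply_moves(
  plan=[
    [[4.6,1.2,-0.1],[0,0,0.059],-1],
    [[4.7,0.8,0],[0,0,0.059],-1],
    [[4.7,0.6,-0.1],[0,0,0.059],-1],
    [[4.7,0.3,0],[0,0,0.059],-1],
    [[4.7,0,-0.1],[0,0,0.059],-1],
  ],
)

```text
clock: 1.65
tool_pos: [0.4755, -0.1195, 0.2382]
tool_rot: [180.0, 0.0, -76.6]
ft_force: [0.5, 0.6, -0.2]
gripper_width: 0.0853
grip_force: 0.0
```

Emit:
apply_moves(
  plan=[
    [[4.8,-0.3,0],[0,0,0.06],-1],
    [[4.7,-0.5,-0.1],[0,0,0.059],-1],
    [[4.7,-0.8,0],[0,0,0.059],-1],
    [[4.6,-1.1,-0.1],[0,0,0.059],-1],
    [[0,0,0],[0,0,0],-1],
  ],
)

```text
clock: 2.15
tool_pos: [0.5306, -0.3044, 0.2385]
tool_rot: [179.9, -0.0, -90.4]
ft_force: [-0.6, 0.4, -0.4]
gripper_width: 0.0853
grip_force: 0.0
```

```bash
python3 - <<'E'
from h import *
s=state();print(s['tool_pos'],s['tool_rot'],s['joints'])
p=viewer.camera_params('wrist');i=viewer.snapshot('wrist');cv2.imwrite('pics/w1.png',i[:,:,::-1]);print(p['eye'],p['orientation'])
import pickle;pickle.dump(p,open('w1.pkl','wb'))
E
```

```text
[ 0.53055855 -0.30444134  0.23847446] [ 1.79901769e+02 -2.39535966e-02 -9.03656913e+01] [-1.46802149e+01  2.05156350e+01 -8.44319162e-01  5.09691241e-02
 -6.87293124e+01  1.42959758e+01]
[ 0.53108564 -0.38837898  0.38167688] [ 1.61053891e+02 -1.06094109e-01  1.79579387e+02]
```

View pics/w1.png

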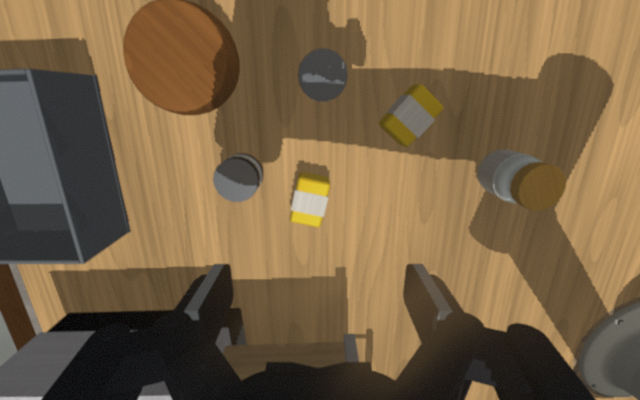

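The wrist picture shows tub A (the +x one) at (238,178), tub B at (323,74), block 1 at (310,201) and block 2 at (412,115). I'll enlarge it.

```bash
python3 -c "
from h import *
i=cv2.imread('pics/w1.png')[:,:,::-1]
crop(i,200,40,260,195,3,'pics/w1c.png')"
```

```text
(no output)
```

View pics/w1c.png

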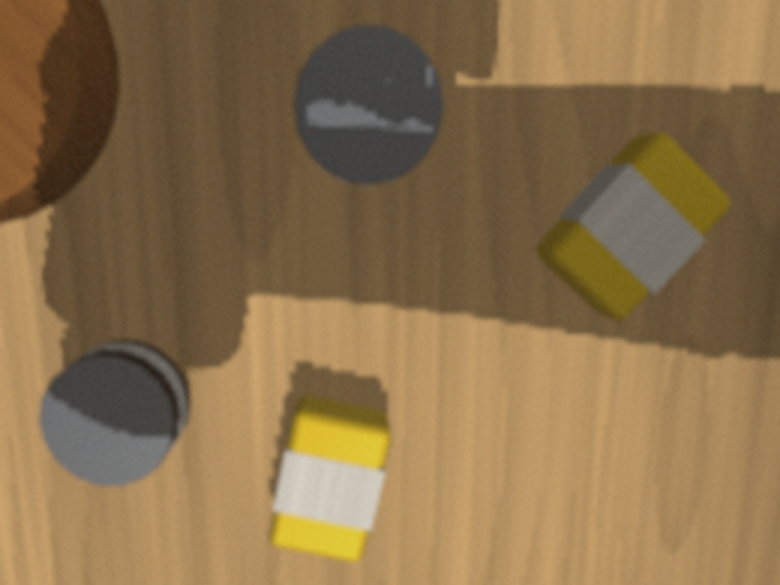

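```bash
python3 - <<'E'
from h import *
import pickle;p=pickle.load(open('w1.pkl','rb'))
C=lambda x,y,z:px2w(p,200+x/3-.33,40+y/3-.33,z)
print(C(110,418,.042),C(368,105,.042))
for b in ([(288,452),(386,468),(373,530),(275,512)],[(637,165),(703,238),(655,293),(582,222)],[(300,405),(388,432),(360,560),(274,543)],[(660,133),(730,203),(622,318),(545,250)]):
    P=np.array([C(*q,.034)[:2] for q in b]);print(P.mean(0),[ (np.linalg.norm(d).round(4),np.degrees(np.arctan2(d[1],d[0])).round(1)) for d in np.roll(P,-1,0)-P])
E
```

```text
[ 0.625  -0.3028  0.042 ] [ 0.5257 -0.4133  0.042 ]
[ 0.54105  -0.269875] [(np.float64(0.0396), np.float64(170.0)), (np.float64(0.0271), np.float64(78.7)), (np.float64(0.0406), np.float64(-11.6)), (np.float64(0.026), np.float64(-103.6))]
[ 0.423675 -0.37055 ] [(np.float64(0.0371), np.float64(136.4)), (np.float64(0.0256), np.float64(51.3)), (np.float64(0.0391), np.float64(-41.3)), (np.float64(0.0271), np.float64(-133.1))]
[ 0.541125 -0.271625] [(np.float64(0.0362), np.float64(162.0)), (np.float64(0.0559), np.float64(78.2)), (np.float64(0.0362), np.float64(-12.6)), (np.float64(0.0593), np.float64(-102.0))]
[ 0.425925 -0.37155 ] [(np.float64(0.037), np.float64(139.5)), (np.float64(0.0552), np.float64(49.0)), (np.float64(0.0398), np.float64(-39.3)), (np.float64(0.0562), np.float64(-133.8))]
```

```bash
python3 -c "
from h import *
a=plan([.625,-.301,.08],-90)
a=plan([.625,-.301,.01],-90,start=a)
print('lift');a=plan([.625,-.301,.18],-90,start=a,grip=1)
a=plan([.5773,-.0317,.18],-87.9,start=a,grip=1)
a=plan([.5773,-.0317,.088],-87.9,start=a,grip=1)
"
```

```text
[[[0.0,-2.4,4.0],[0.001,0.0,-0.001],-1],[[-0.1,-2.4,3.9],[0.0,0.0,-0.001],-1],[[0.0,-2.4,4.0],[0.001,0.001,-0.001],-1],[[0.0,-2.3,3.9],[0.0,0.0,-0.001],-1]]
[[[0.0,0.0,3.5],[0.0,0.0,0.0],-1],[[0.0,0.0,3.5],[0.0,0.0,0.0],-1]]
lift
[[[0.0,0.0,-4.2],[0.0,0.0,0.0],1],[[0.0,0.0,-4.3],[0.0,0.0,0.0],1],[[0.0,0.0,-4.2],[0.0,0.0,0.0],1],[[0.0,0.0,-4.3],[0.0,0.0,0.0],1]]
[[[-4.5,0.8,0.0],[0.0,0.0,-0.006],1],[[-4.5,0.8,0.0],[0.0,0.0,-0.006],1],[[-4.5,0.7,0.0],[0.0,0.0,-0.006],1],[[-4.5,0.7,0.0],[0.0,0.0,-0.006],1],[[-4.5,0.7,0.0],[0.0,0.0,-0.007],1]]
[[[-4.5,0.6,0.0],[0.0,0.0,-0.006],1]]
[[[0.0,0.0,4.6],[0.0,0.0,0.0],1],[[0.0,0.0,4.6],[0.0,0.0,0.0],1]]
```

Emit:
apply_moves(
  plan=[
    [[0,-2.4,4.0],[0,0,0],-1],
    [[-0.1,-2.4,3.9],[0,0,0],-1],
    [[0,-2.4,4.0],[0,0,0],-1],
    [[0,-2.3,3.9],[0,0,-0.004],-1],
    [[0,0,0],[0,0,0],-1],
  ],
)

```text
clock: 2.7
tool_pos: [0.6227, -0.2956, 0.0732]
tool_rot: [179.2, 0.3, -89.7]
ft_force: [-2.1, 0.6, -1.9]
gripper_width: 0.0853
grip_force: 0.0
```

Emit:
apply_moves(
  plan=[
    [[0,0,2.5],[0,0,0],-1],
    [[0,0,2.5],[0,0,0],-1],
    [[0,0,2.0],[0,0,0],-1],
    [[0,0,0],[0,0,0],-1],
    [[0,0,0],[0,0,0],1],
  ],
)

```text
clock: 3.2
tool_pos: [0.6255, -0.2985, 0.014]
tool_rot: [-179.9, -0.0, -89.7]
ft_force: [0.5, -0.3, 1.1]
gripper_width: 0.0728
grip_force: 0.0
```

Emit:
apply_moves(
  plan=[
    [[0,0,0],[0,0,0],1],
    [[0,0,0],[0,0,0],1],
    [[0,0,0],[0,0,0],1],
    [[0,0,0],[0,0,0],1],
    [[0,0,0],[0,0,0],1],
  ],
)

```text
clock: 3.7
tool_pos: [0.6267, -0.2992, 0.0152]
tool_rot: [-179.8, -0.1, -89.7]
ft_force: [-0.1, 1.4, 5.7]
gripper_width: 0.0501
grip_force: 63.2
```

Emit:
apply_moves(
  plan=[
    [[0,0,-4.2],[0,0,0],1],
    [[0,0,-4.2],[0,0,0],1],
    [[0,0,-4.2],[0,0,0],1],
    [[0,0,-4.2],[0,0,0],1],
    [[0,0,0],[0,0,0],1],
  ],
)

```text
clock: 4.2
tool_pos: [0.6284, -0.3003, 0.189]
tool_rot: [-179.2, -0.3, -89.7]
ft_force: [0.5, 0.2, -0.5]
gripper_width: 0.0503
grip_force: 63.4
```

Emit:
apply_moves(
  plan=[
    [[-4.5,0.8,0],[0,0,-0.006],1],
    [[-4.5,0.8,0],[0,0,-0.006],1],
    [[-4.5,0.8,0],[0,0,-0.006],1],
    [[-4.5,0.8,0],[0,0,-0.006],1],
    [[-4.5,0.8,0],[0,0,-0.006],1],
  ],
)

```text
clock: 4.7
tool_pos: [0.5801, -0.0729, 0.1795]
tool_rot: [179.9, 0.0, -88.1]
ft_force: [0.5, -0.1, -1.3]
gripper_width: 0.0504
grip_force: 63.4
```

Emit:
apply_moves(
  plan=[
    [[-4.3,0.7,0],[0,0,0],1],
    [[0,0,0],[0,0,0],1],
    [[0,0,0],[0,0,0],1],
  ],
)

```text
clock: 5.0
tool_pos: [0.5723, -0.0308, 0.18]
tool_rot: [179.9, 0.0, -87.9]
ft_force: [0.0, -0.7, -1.4]
gripper_width: 0.0502
grip_force: 63.4
```

```bash
python3 - <<'E'
from h import *
s=state();print(s['tool_pos'],s['tool_rot'],s['grip_force'],s['gripper_width'],s['ft_force'])
import pickle
p=viewer.camera_params('wrist');i=viewer.snapshot('wrist');cv2.imwrite('pics/w2.png',i[:,:,::-1]);pickle.dump(p,open('w2.pkl','wb'))
i=viewer.snapshot('top');cv2.imwrite('pics/t2.png',i[:,:,::-1])
print(w2px(p,[.6408,.2393,.15]),w2px(p,[.6524,-.0976,.15]))
E
```

```text
[ 0.57234563 -0.03079537  0.17996952] [ 1.79949495e+02  1.07316101e-02 -8.79381559e+01] 63.365733325481415 0.05024814734175013 [ 0.02419058 -0.73974027 -1.36356461]
[235.9 497.9] [180.2 127.5]
```

View pics/w2.png

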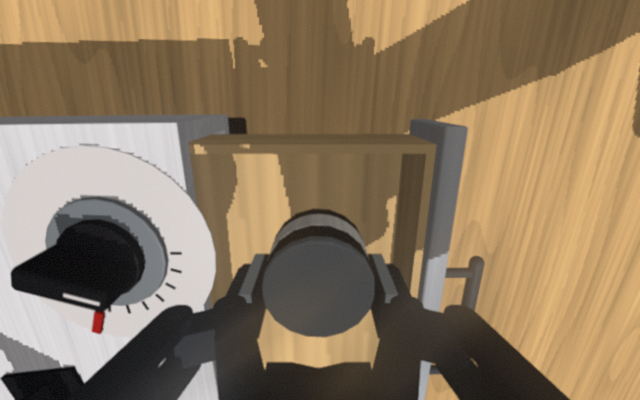

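The tub hangs at (320,270) inside the drawer. The -y side wall is at row ~150, the front panel at column ~430 and the chiller's front edge at column ~180. The red mark is at (98,321) and the bar's white line at (82,298).

```bash
python3 - <<'E'
from h import *
import pickle;p=pickle.load(open('w2.pkl','rb'))
print('corner',px2w(p,177,122,.15),'edge',px2w(p,205,268,.15),'wall inner',px2w(p,300,153,.128),'floor/wall',px2w(p,300,165,.128),'panel in/out',px2w(p,412,122,.139),px2w(p,467,126,.139), px2w(p,422,390,.139),'handle',px2w(p,477,262,.118))
print('mark',px2w(p,94,332,.151),px2w(p,101,311,.151),'disc',px2w(p,107,250,.16))
E
```

```text
corner [ 0.6539 -0.1006  0.15  ] edge [ 0.6461 -0.0084  0.15  ] wall inner [ 0.5865 -0.0819  0.128 ] floor/wall [ 0.5863 -0.074   0.128 ] panel in/out [ 0.5203 -0.1044  0.139 ] [ 0.4872 -0.1034  0.139 ] [0.4823 0.1079 0.139 ] handle [ 0.4493 -0.0011  0.118 ]
mark [0.7307 0.0468 0.151 ] [0.7217 0.0282 0.151 ] disc [ 0.701  -0.0247  0.16  ]
```

Emit:
apply_moves(
  plan=[
    [[0,0,3.0],[0,0,0],1],
    [[0,0,3.0],[0,0,0],1],
    [[0,0,2.2],[0,0,0],1],
    [[0,0,0],[0,0,0],1],
    [[0,0,0],[0,0,0],1],
  ],
)

```text
clock: 5.6
tool_pos: [0.5735, -0.033, 0.0984]
tool_rot: [180.0, -0.0, -88.1]
ft_force: [0.7, 0.9, -1.0]
gripper_width: 0.0502
grip_force: 63.3
```

Emit:
apply_moves(
  plan=[
    [[0,0,0.8],[0,0,0],1],
    [[0,0,0.2],[0,0,0],1],
    [[0,0,0],[0,0,0],1],
    [[0,0,0],[0,0,0],1],
  ],
)

```text
clock: 6.0
tool_pos: [0.5733, -0.0317, 0.0888]
tool_rot: [-179.9, 0.0, -88.0]
ft_force: [0.5, -0.2, -2.1]
gripper_width: 0.0501
grip_force: 63.3
```

Emit:
apply_moves(
  plan=[
    [[0,0,0.2],[0,0,0],1],
    [[0,0,0],[0,0,0],1],
    [[0,0,0],[0,0,0],1],
  ],
)

```text
clock: 6.3
tool_pos: [0.5738, -0.0316, 0.0872]
tool_rot: [-179.9, 0.0, -88.0]
ft_force: [0.2, 1.0, 2.0]
gripper_width: 0.0503
grip_force: 63.7
```

Emit:
apply_moves(
  plan=[
    [[0,0,0],[0,0,0],-0.5],
    [[0,0,0],[0,0,0],-0.5],
    [[0,0,-2.0],[0,0,0],-0.5],
    [[0,0,-4.0],[0,0,0],-0.5],
    [[0,0,-4.0],[0,0,0],-0.5],
  ],
)

```text
clock: 6.8
tool_pos: [0.5723, -0.032, 0.1866]
tool_rot: [179.8, -0.0, -88.1]
ft_force: [0.9, 1.6, 0.5]
gripper_width: 0.064
grip_force: 0.0
```

```bash
python3 -c "
from h import *
s=state();print(s['tool_pos'],s['gripper_width'])
p=viewer.camera_params('wrist');i=viewer.snapshot('wrist');cv2.imwrite('pics/w3.png',i[:,:,::-1])
print(w2px(p,[.574,-.0316,.114]))
a=plan([.541,-.270,.17],-101.5,grip=-.7)
a=plan([.541,-.270,.06],-101.5,start=a,grip=-.7)
"
```

```text
[ 0.57232036 -0.03199709  0.18658214] 0.0640247779942361
[316.5 216.6]
[[[3.9,0.7,0.4],[-0.002,0.0,0.039],-0.7],[[4.0,0.6,0.4],[-0.002,0.0,0.04],-0.7],[[4.0,0.5,0.4],[-0.002,0.0,0.039],-0.7],[[4.0,0.2,0.5],[-0.002,0.0,0.04],-0.7],[[4.0,0.1,0.4],[-0.003,0.0,0.039],-0.7]]
[[[4.0,0.0,0.4],[-0.002,0.0,0.04],-0.7]]
[[[0.0,0.0,3.7],[0.0,0.0,0.0],-0.7],[[0.0,0.0,3.6],[0.0,0.0,0.0],-0.7],[[0.0,0.0,3.7],[0.0,0.0,0.0],-0.7]]
```

Emit:
apply_moves(
  plan=[
    [[3.9,0.7,0.2],[0,0,0.039],-0.7],
    [[4.0,0.6,0.2],[0,0,0.04],-0.7],
    [[4.0,0.5,0.3],[0,0,0.039],-0.7],
    [[4.0,0.2,0.4],[0,0,0.04],-0.7],
    [[4.0,0.1,0.4],[0,0,0.039],-0.7],
  ],
)

```text
clock: 7.35
tool_pos: [0.5425, -0.2314, 0.171]
tool_rot: [-180.0, 0.0, -99.4]
ft_force: [1.2, -0.4, 0.5]
gripper_width: 0.0725
grip_force: 0.0
```

Emit:
apply_moves(
  plan=[
    [[4.0,0,0.5],[0,0,0.04],-0.7],
    [[0,0,3.5],[0,0,0],-0.7],
    [[0,0,3.5],[0,0,0],-0.7],
    [[0,0,0],[0,0,0],-0.7],
    [[0,0,0],[0,0,0],-0.7],
  ],
)

```text
clock: 7.85
tool_pos: [0.5367, -0.2697, 0.0964]
tool_rot: [179.9, -0.0, -101.6]
ft_force: [0.2, -0.9, 0.6]
gripper_width: 0.0723
grip_force: 0.0
```

```bash
cat >> h.py <<'E'
def yellow(img,p,z=.034):
    h=cv2.cvtColor(img,cv2.COLOR_RGB2HSV);m=cv2.inRange(h,(21,170,70),(34,255,255))
    n,l,st,c=cv2.connectedComponentsWithStats(cv2.morphologyEx(m,cv2.MORPH_OPEN,np.ones((3,3),np.uint8)))
    return [(px2w(p,*c[i],z),int(st[i,4])) for i in range(1,n) if st[i,4]>15]
def lids(img,p,z=.042):
    h=cv2.cvtColor(img,cv2.COLOR_RGB2HSV);m=cv2.inRange(h,(95,25,45),(125,110,140))
    n,l,st,c=cv2.connectedComponentsWithStats(cv2.morphologyEx(m,cv2.MORPH_OPEN,np.ones((3,3),np.uint8)))
    return [(px2w(p,*c[i],z),int(st[i,4])) for i in range(1,n) if 60<st[i,4]<500 and max(st[i,2:4])<28]
E
python3 - <<'E'
from h import *
s=state();print(s['tool_pos'],s['tool_rot'])
p=viewer.camera_params('top')
for n in ('top0','t2'):
    i=cv2.imread(f'pics/{n}.png')[:,:,::-1].copy();print(n,yellow(i,p),lids(i,p))
i=viewer.snapshot('top');print('now',yellow(i,p),lids(i,p));cv2.imwrite('pics/t3.png',i[:,:,::-1])
a=plan([.541,-.270,.010],-101.5,grip=-.7)
E
```

```text
[ 0.5366587  -0.2696594   0.09637225] [ 1.79942446e+02 -4.16430340e-02 -1.01594818e+02]
top0 [(array([ 0.5459, -0.2456,  0.034 ]), 68), (array([ 0.5353, -0.291 ,  0.034 ]), 57), (array([ 0.439 , -0.3501,  0.034 ]), 71), (array([ 0.4099, -0.386 ,  0.034 ]), 57)] []
t2 [(array([ 0.546 , -0.2457,  0.034 ]), 71), (array([ 0.5353, -0.291 ,  0.034 ]), 57), (array([ 0.4391, -0.3501,  0.034 ]), 72), (array([ 0.4097, -0.386 ,  0.034 ]), 58)] []
now [(array([ 0.5323, -0.2422,  0.034 ]), 20), (array([ 0.4393, -0.3519,  0.034 ]), 61), (array([ 0.4097, -0.386 ,  0.034 ]), 58)] [(array([0.1432, 0.7997, 0.042 ]), 62)]
[[[0.0,-0.2,4.4],[-0.001,0.0,-0.001],-0.7],[[0.0,-0.1,4.4],[-0.001,-0.001,0.0],-0.7]]
```

Emit:
apply_moves(
  plan=[
    [[0,-0.4,3.0],[0,0,0],-0.7],
    [[0,0,3.0],[0,0,0],-0.7],
    [[0,0,2.8],[0,0,0],-0.7],
    [[0,0,0],[0,0,0],-0.7],
    [[0,0,0],[0,0,0],1],
  ],
)

```text
clock: 8.4
tool_pos: [0.5421, -0.2705, 0.0102]
tool_rot: [-179.8, -0.0, -101.6]
ft_force: [0.7, -0.3, 0.2]
gripper_width: 0.0595
grip_force: 0.0
```

Emit:
apply_moves(
  plan=[
    [[0,0,0],[0,0,0],1],
    [[0,0,0],[0,0,0],1],
    [[0,0,0],[0,0,0],1],
    [[0,0,0],[0,0,0],1],
    [[0,0,0],[0,0,0],1],
  ],
)

```text
clock: 8.9
tool_pos: [0.5427, -0.2707, 0.0112]
tool_rot: [-179.7, -0.0, -101.6]
ft_force: [-0.0, 1.3, 7.2]
gripper_width: 0.0392
grip_force: 62.4
```

```bash
python3 - <<'E'
from h import *
s=state();print(s['tool_pos'],s['gripper_width'],s['grip_force'])
x,y,z=s['tool_pos']
a=plan([x,y,.185],-101.5,grip=1)
a=plan([.5723,.1032,.185],-87.9,grip=1,start=a)
E
```

```text
[ 0.54268647 -0.27069435  0.01124005] 0.03923673252696919 62.38031029701233
[[[0.0,0.0,-4.3],[-0.001,0.0,0.0],1],[[0.0,0.0,-4.4],[-0.002,0.0,-0.001],1],[[0.0,-0.1,-4.3],[-0.001,0.0,0.0],1],[[0.0,0.0,-4.4],[-0.002,-0.001,0.0],1]]
[[[-4.7,0.6,0.0],[0.0,0.0,-0.03],1],[[-4.6,0.4,0.0],[0.0,0.0,-0.029],1],[[-4.7,0.3,0.0],[0.0,0.0,-0.03],1],[[-4.7,0.2,0.0],[0.0,0.0,-0.03],1],[[-4.7,0.0,0.0],[0.0,0.0,-0.03],1]]
[[[-4.7,-0.1,0.0],[0.0,0.0,-0.029],1],[[-4.6,-0.3,0.0],[0.0,0.0,-0.03],1],[[-4.7,-0.4,0.0],[0.0,0.001,-0.03],1]]
```

Emit:
apply_moves(
  plan=[
    [[0,0,-4.3],[0,0,0],1],
    [[0,0,-4.4],[0,0,0],1],
    [[0,0,-4.3],[0,0,0],1],
    [[0,0,-4.4],[0,0,0],1],
    [[0,0,0],[0,0,0],1],
  ],
)

```text
clock: 9.4
tool_pos: [0.5443, -0.2717, 0.191]
tool_rot: [-179.1, -0.1, -101.6]
ft_force: [1.2, -0.6, -0.5]
gripper_width: 0.0392
grip_force: 61.6
```

Emit:
apply_moves(
  plan=[
    [[-4.7,0.6,0],[0,0,-0.03],1],
    [[-4.6,0.4,0],[0,0,-0.029],1],
    [[-4.7,0.3,0],[0,0,-0.03],1],
    [[-4.7,0.2,0],[0,0,-0.03],1],
    [[-4.7,0,0],[0,0,-0.03],1],
  ],
)

```text
clock: 9.9
tool_pos: [0.5586, -0.0345, 0.1826]
tool_rot: [-180.0, 0.0, -93.0]
ft_force: [0.9, -1.0, -1.1]
gripper_width: 0.0385
grip_force: 61.7
```

Emit:
apply_moves(
  plan=[
    [[-4.7,-0.1,0],[0,0,-0.029],1],
    [[-4.6,-0.3,0],[0,0,-0.03],1],
    [[-4.7,-0.4,0],[0,0,-0.03],1],
    [[0,0,0],[0,0,0],1],
    [[0,0,0],[0,0,0],1],
  ],
)

```text
clock: 10.4
tool_pos: [0.5701, 0.1046, 0.1822]
tool_rot: [180.0, 0.0, -87.9]
ft_force: [-0.5, 0.1, -0.8]
gripper_width: 0.0389
grip_force: 61.6
```

```bash
python3 - <<'E'
from h import *
s=state();print(s['tool_pos'],s['tool_rot'],s['gripper_width'],s['grip_force'])
a=plan([.5723,.1032,.0855],-87.9,grip=1)
E
```

```text
[0.57008531 0.1046496  0.18217219] [ 1.79970322e+02  5.95382615e-03 -8.78773532e+01] 0.038936804726835535 61.62183880805969
[[[0.1,-0.1,3.2],[0.0,0.0,0.0],1],[[0.0,0.0,3.2],[0.0,0.0,0.0],1],[[0.1,-0.1,3.3],[0.001,0.0,0.0],1]]
```

Emit:
apply_moves(
  plan=[
    [[0.1,-0.1,3.2],[0,0,0],1],
    [[0,-0.1,3.2],[0,0,0],1],
    [[0,0,3.2],[0,0,0],1],
    [[0,0,0],[0,0,0],1],
    [[0,0,0],[0,0,0],1],
  ],
)

```text
clock: 10.9
tool_pos: [0.5725, 0.1014, 0.0865]
tool_rot: [180.0, -0.0, -88.1]
ft_force: [0.9, -0.7, -0.6]
gripper_width: 0.0389
grip_force: 64.5
```

Emit:
apply_moves(
  plan=[
    [[0,0,0.2],[0,0,0],1],
    [[0,0,0],[0,0,0],1],
    [[0,0,0],[0,0,0],1],
  ],
)

```text
clock: 11.2
tool_pos: [0.5728, 0.1025, 0.0851]
tool_rot: [-179.9, 0.0, -88.0]
ft_force: [0.1, -0.0, -0.5]
gripper_width: 0.0389
grip_force: 64.5
```

Emit:
apply_moves(
  plan=[
    [[0,0,0.2],[0,0,0],1],
    [[0,0,0],[0,0,0],1],
    [[0,0,0],[0,0,0],1],
  ],
)

```text
clock: 11.5
tool_pos: [0.5725, 0.1026, 0.0823]
tool_rot: [180.0, -0.0, -88.0]
ft_force: [-0.4, 0.1, -2.1]
gripper_width: 0.0387
grip_force: 64.5
```

Emit:
apply_moves(
  plan=[
    [[0,0,0],[0,0,0],-0.4],
    [[0,0,0],[0,0,0],-0.4],
    [[0,0,-2.0],[0,0,0],-0.4],
    [[0,0,-4.0],[0,0,0],-0.4],
    [[0,0,-4.2],[0,0,0],-0.4],
  ],
)

```text
clock: 12.0
tool_pos: [0.5721, 0.1023, 0.1848]
tool_rot: [179.9, -0.1, -88.0]
ft_force: [1.1, 0.8, 0.5]
gripper_width: 0.0599
grip_force: 0.0
```

```bash
python3 - <<'E'
from h import *
s=state();print(s['tool_pos'],s['tool_rot'],s['gripper_width'])
p=viewer.camera_params('wrist');i=viewer.snapshot('wrist');cv2.imwrite('pics/w4.png',i[:,:,::-1])
a=plan([.525,-.4125,.17],-90,grip=-1)
E
```

```text
[0.57208502 0.10227078 0.18476497] [ 1.79872308e+02 -6.44134198e-02 -8.79902880e+01] 0.05987749561609028
[[[4.7,0.6,0.2],[-0.001,0.0,0.003],-1],[[4.6,0.7,0.2],[-0.002,0.0,0.004],-1],[[4.7,0.6,0.2],[-0.001,0.001,0.003],-1],[[4.7,0.6,0.2],[-0.001,0.0,0.003],-1],[[4.7,0.6,0.2],[-0.001,0.0,0.004],-1]]
[[[4.6,0.5,0.2],[-0.002,0.0,0.003],-1],[[4.7,0.6,0.2],[-0.001,0.0,0.004],-1],[[4.7,0.5,0.2],[-0.001,0.001,0.003],-1],[[4.7,0.6,0.3],[-0.001,0.0,0.003],-1],[[4.7,0.5,0.2],[-0.002,0.0,0.004],-1]]
[[[4.7,0.4,0.2],[-0.001,0.0,0.003],-1]]
```

View pics/w4.png

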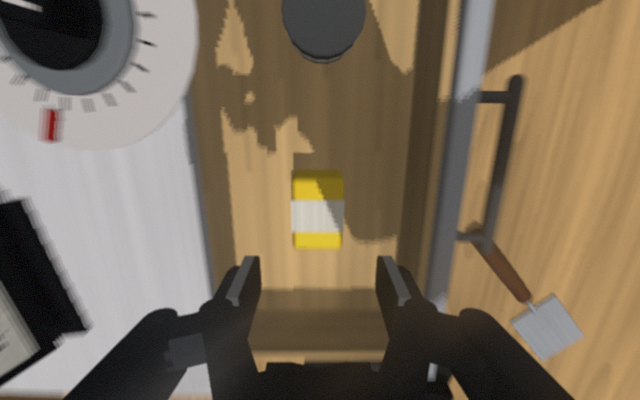

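The picture shows the tub at (324,15) and block 1 at (318,210), both standing flat in the drawer. Next is tub B. First I check that nothing has been knocked.

```bash
python3 - <<'E'
from h import *
p=viewer.camera_params('top');i=viewer.snapshot('top');print(yellow(i,p))
cv2.imwrite('pics/t4.png',i[:,:,::-1])
a=cv2.imread('pics/top0.png',0)
def loc(a,b,u,v):
    r=cv2.matchTemplate(b[v-30:v+30,u-30:u+30],a[v-9:v+9,u-9:u+9],cv2.TM_CCOEFF_NORMED);_,m,_,l=cv2.minMaxLoc(r);print(m,l[0]-21,l[1]-21)
b=cv2.cvtColor(i,cv2.COLOR_RGB2GRAY)
loc(a,b,439,190);loc(a,b,426,222);loc(a,b,187,190)
E
```

```text
[(array([0.5813, 0.0878, 0.034 ]), 68), (array([ 0.4392, -0.3503,  0.034 ]), 71), (array([ 0.4097, -0.386 ,  0.034 ]), 58)]
0.989025890827179 0 0
0.9955059289932251 0 0
0.6361681818962097 -21 6
```

Emit:
apply_moves(
  plan=[
    [[4.7,0.5,0.1],[0,0,0.003],-1],
    [[4.7,0.5,0.1],[0,0,0.004],-1],
    [[4.7,0.5,0.1],[0,0,0.003],-1],
    [[4.7,0.5,0.1],[0,0,0.003],-1],
    [[4.7,0.5,0.1],[0,0,0.004],-1],
  ],
)

```text
clock: 12.6
tool_pos: [0.5539, -0.1347, 0.1793]
tool_rot: [-180.0, -0.0, -88.9]
ft_force: [1.2, 0.2, 0.2]
gripper_width: 0.0851
grip_force: 0.0
```

Emit:
apply_moves(
  plan=[
    [[4.6,0.5,0.2],[0,0,0.003],-1],
    [[4.7,0.5,0.2],[0,0,0.004],-1],
    [[4.7,0.5,0.2],[0,0,0.003],-1],
    [[4.7,0.4,0.3],[0,0,0.003],-1],
    [[4.7,0.4,0.2],[0,0,0.004],-1],
  ],
)

```text
clock: 13.1
tool_pos: [0.5335, -0.3692, 0.168]
tool_rot: [-180.0, -0.0, -89.9]
ft_force: [1.5, -0.4, 0.9]
gripper_width: 0.0854
grip_force: 0.0
```

Emit:
apply_moves(
  plan=[
    [[4.6,0.4,0.2],[0,0,0],-1],
    [[0,0,3.5],[0,0,0],-1],
    [[0,0,3.5],[0,0,0],-1],
    [[0,0,0],[0,0,0],-1],
    [[0,0,0],[0,0,0],-1],
  ],
)

```text
clock: 13.6
tool_pos: [0.5301, -0.4135, 0.0963]
tool_rot: [179.9, -0.0, -89.9]
ft_force: [-0.1, -0.2, 1.5]
gripper_width: 0.0853
grip_force: 0.0
```

```bash
python3 - <<'E'
from h import *
s=state();print(s['tool_pos'],s['tool_rot'],s['gripper_width'])
p=viewer.camera_params('wrist');i=viewer.snapshot('wrist');cv2.imwrite('pics/w5.png',i[:,:,::-1])
print(w2px(p,[.525,-.4125,.042]))
a=plan([.525,-.4125,.013],-90,grip=-1)
E
```

```text
[ 0.53009253 -0.41351899  0.09634393] [ 1.79933493e+02 -2.45854172e-02 -8.98999635e+01] 0.08527911740358611
[326.2 226.8]
[[[-0.1,0.3,4.2],[-0.001,-0.001,0.001],-1],[[0.0,0.3,4.3],[-0.001,-0.001,0.001],-1]]
```

Emit:
apply_moves(
  plan=[
    [[0,0.5,3.0],[0,0,0],-1],
    [[0,0,3.0],[0,0,0],-1],
    [[0,0,2.4],[0,0,0],-1],
    [[0,0,0],[0,0,0],-1],
    [[0,0,0],[0,0,0],1],
  ],
)

```text
clock: 14.15
tool_pos: [0.5267, -0.4139, 0.0146]
tool_rot: [-179.8, -0.1, -89.9]
ft_force: [0.0, 1.1, 1.2]
gripper_width: 0.0733
grip_force: 0.0
```

Emit:
apply_moves(
  plan=[
    [[0,0,0],[0,0,0],1],
    [[0,0,0],[0,0,0],1],
    [[0,0,0],[0,0,0],1],
    [[0,0,0],[0,0,0],1],
    [[0,0,0],[0,0,0],1],
  ],
)

```text
clock: 14.65
tool_pos: [0.5268, -0.4142, 0.0155]
tool_rot: [-179.8, -0.2, -89.9]
ft_force: [1.1, 1.2, 6.3]
gripper_width: 0.0503
grip_force: 63.3
```

```bash
python3 - <<'E'
from h import *
s=state();print(s['tool_pos'],s['gripper_width'],s['grip_force'])
x,y,z=s['tool_pos']
a=plan([x,y,.19],-90,grip=1)
a=plan([.5749,.0332,.19],-87.9,grip=1,start=a)
E
```

```text
[ 0.52679481 -0.41416614  0.01546985] 0.050253064679880916 63.26742857694626
[[[0.0,0.0,-4.4],[-0.001,-0.001,0.001],1],[[0.0,0.0,-4.3],[-0.001,0.0,0.0],1],[[0.0,0.0,-4.4],[-0.001,-0.001,0.001],1],[[0.0,0.0,-4.4],[-0.001,-0.001,0.0],1]]
[[[-4.5,-0.5,0.0],[0.0,0.0,-0.004],1],[[-4.4,-0.5,0.0],[0.0,0.0,-0.003],1],[[-4.5,-0.5,0.0],[0.0,0.0,-0.004],1],[[-4.5,-0.5,0.0],[0.0,0.0,-0.004],1],[[-4.4,-0.6,0.0],[0.0,0.0,-0.003],1]]
[[[-4.5,-0.6,0.0],[0.0,0.0,-0.004],1],[[-4.5,-0.5,0.0],[0.0,0.0,-0.004],1],[[-4.4,-0.6,0.0],[0.0,0.0,-0.003],1],[[-4.5,-0.7,0.1],[0.0,0.0,-0.004],1],[[-4.4,-0.6,0.0],[0.0,0.0,-0.004],1]]
```

Emit:
apply_moves(
  plan=[
    [[0,0,-4.4],[0,0,0],1],
    [[0,0,-4.3],[0,0,0],1],
    [[0,0,-4.4],[0,0,0],1],
    [[0,0,-4.4],[0,0,0],1],
    [[0,0,0],[0,0,0],1],
  ],
)

```text
clock: 15.15
tool_pos: [0.5283, -0.4156, 0.1967]
tool_rot: [-179.2, -0.5, -89.9]
ft_force: [1.0, -0.8, -1.2]
gripper_width: 0.0503
grip_force: 63.7
```

Emit:
apply_moves(
  plan=[
    [[-4.5,-0.5,0],[0,0,-0.004],1],
    [[-4.5,-0.5,0],[0,0,-0.004],1],
    [[-4.5,-0.5,0],[0,0,-0.004],1],
    [[-4.5,-0.5,0],[0,0,-0.004],1],
    [[-4.4,-0.6,0],[0,0,-0.003],1],
  ],
)

```text
clock: 15.65
tool_pos: [0.5482, -0.1871, 0.1869]
tool_rot: [180.0, 0.0, -88.9]
ft_force: [1.7, 0.4, -2.0]
gripper_width: 0.0506
grip_force: 63.7
```

Emit:
apply_moves(
  plan=[
    [[-4.5,-0.6,0],[0,0,-0.004],1],
    [[-4.5,-0.5,0],[0,0,-0.004],1],
    [[-4.4,-0.6,0],[0,0,-0.003],1],
    [[-4.5,-0.6,0],[0,0,-0.004],1],
    [[-4.4,-0.6,0],[0,0,-0.003],1],
  ],
)

```text
clock: 16.15
tool_pos: [0.5711, 0.0365, 0.187]
tool_rot: [180.0, 0.0, -87.8]
ft_force: [0.2, -0.3, -2.1]
gripper_width: 0.0504
grip_force: 63.7
```

Emit:
apply_moves(
  plan=[
    [[0,0,0],[0,0,0],1],
    [[0,0,0],[0,0,0],1],
  ],
)

```text
clock: 16.35
tool_pos: [0.5712, 0.0358, 0.1868]
tool_rot: [179.9, 0.0, -87.7]
ft_force: [1.0, -0.1, -2.9]
gripper_width: 0.0502
grip_force: 63.7
```

Emit:
apply_moves(
  plan=[
    [[0.2,-0.3,3.2],[0,0,0],1],
    [[0,0,3.2],[0,0,0],1],
    [[0,0,3.2],[0,0,0],1],
    [[0,0,0],[0,0,0],1],
    [[0,0,0],[0,0,0],1],
  ],
)

```text
clock: 16.85
tool_pos: [0.5748, 0.0317, 0.0915]
tool_rot: [180.0, -0.0, -87.9]
ft_force: [0.5, 1.1, -2.0]
gripper_width: 0.0503
grip_force: 69.0
```

Emit:
apply_moves(
  plan=[
    [[0,0,0.2],[0,0,0],1],
    [[0,0,0.1],[0,0,0],1],
    [[0,0,0],[0,0,0],1],
    [[0,0,0],[0,0,0],1],
  ],
)

```text
clock: 17.25
tool_pos: [0.5751, 0.0329, 0.0889]
tool_rot: [-179.9, 0.0, -87.8]
ft_force: [0.2, -0.5, -2.0]
gripper_width: 0.0503
grip_force: 69.0
```

Emit:
apply_moves(
  plan=[
    [[0,0,0.2],[0,0,0],1],
    [[0,0,0],[0,0,0],1],
    [[0,0,0],[0,0,0],1],
  ],
)

```text
clock: 17.55
tool_pos: [0.5749, 0.0328, 0.0862]
tool_rot: [180.0, -0.0, -87.8]
ft_force: [0.2, -0.4, -1.4]
gripper_width: 0.0504
grip_force: 69.0
```

Emit:
apply_moves(
  plan=[
    [[0,0,0],[0,0,0],-0.5],
    [[0,0,0],[0,0,0],-0.5],
    [[0,0,-2.0],[0,0,0],-0.5],
    [[0,0,-4.0],[0,0,0],-0.5],
    [[0,0,-4.2],[0,0,0],-0.5],
  ],
)

```text
clock: 18.05
tool_pos: [0.5745, 0.0326, 0.1891]
tool_rot: [179.9, -0.0, -87.8]
ft_force: [1.8, -0.4, -0.1]
gripper_width: 0.0643
grip_force: 0.0
```

```bash
python3 - <<'E'
from h import *
p=viewer.camera_params('top');i=viewer.snapshot('top');print(yellow(i,p))
cv2.imwrite('pics/t5.png',i[:,:,::-1])
s=state();print(s['tool_pos'],s['tool_rot'],s['gripper_width'])
a=plan([.4245,-.371,.17],-131.5,grip=-.8)
a=plan([.4245,-.371,.10],-131.5,grip=-.8,start=a)
E
```

```text
[(array([0.5663, 0.0868, 0.034 ]), 19), (array([ 0.439 , -0.3501,  0.034 ]), 71), (array([ 0.4096, -0.3861,  0.034 ]), 59)]
[0.57930058 0.03305932 0.19823345] [-1.79156480e+02  2.14204774e-02 -8.76948283e+01] 0.06414046680570844
[[[4.0,1.7,0.3],[-0.001,0.001,0.076],-0.8],[[4.1,1.4,0.2],[-0.002,0.0,0.077],-0.8],[[4.2,1.1,0.3],[-0.001,0.001,0.076],-0.8],[[4.2,0.8,0.2],[-0.002,0.0,0.077],-0.8],[[4.3,0.4,0.3],[-0.001,0.001,0.076],-0.8]]
[[[4.4,0.1,0.3],[-0.001,0.001,0.077],-0.8],[[4.3,-0.2,0.3],[-0.002,0.0,0.076],-0.8],[[4.3,-0.6,0.3],[-0.001,0.001,0.077],-0.8],[[4.2,-0.8,0.2],[-0.002,0.0,0.076],-0.8],[[4.2,-1.2,0.3],[-0.001,0.001,0.077],-0.8]]
[[[0.0,0.0,3.5],[0.0,0.0,0.0],-0.8],[[0.0,0.0,3.5],[0.0,0.0,0.0],-0.8]]
```

Emit:
apply_moves(
  plan=[
    [[4.0,1.6,0.3],[0,0,0.076],-0.8],
    [[4.1,1.4,0.2],[0,0,0.077],-0.8],
    [[4.2,1.1,0.3],[0,0,0.076],-0.8],
    [[4.2,0.8,0.2],[0,0,0.077],-0.8],
    [[4.3,0.4,0.3],[0,0,0.076],-0.8],
  ],
)

```text
clock: 18.6
tool_pos: [0.4976, -0.1703, 0.1759]
tool_rot: [-179.9, 0.0, -109.8]
ft_force: [0.3, -0.3, 0.7]
gripper_width: 0.0764
grip_force: 0.0
```

Emit:
apply_moves(
  plan=[
    [[4.4,0.1,0.3],[0,0,0.077],-0.8],
    [[4.3,-0.2,0.3],[0,0,0.076],-0.8],
    [[4.3,-0.6,0.3],[0,0,0.077],-0.8],
    [[4.2,-0.8,0.2],[0,0,0.076],-0.8],
    [[4.2,-1.2,0.3],[0,0,0.077],-0.8],
  ],
)

```text
clock: 19.1
tool_pos: [0.4189, -0.3727, 0.1618]
tool_rot: [-179.9, 0.0, -131.8]
ft_force: [0.3, -0.0, -0.4]
gripper_width: 0.0769
grip_force: 0.0
```

Emit:
apply_moves(
  plan=[
    [[0,0,3.5],[0,0,0],-0.8],
    [[0,0,3.5],[0,0,0],-0.8],
    [[0,0,0],[0,0,0],-0.8],
    [[0,0,0],[0,0,0],-0.8],
  ],
)

```text
clock: 19.5
tool_pos: [0.4197, -0.3713, 0.0918]
tool_rot: [-180.0, -0.0, -131.6]
ft_force: [-0.0, 0.1, 0.5]
gripper_width: 0.0765
grip_force: 0.0
```

```bash
python3 - <<'E'
from h import *
s=state();print(s['tool_pos'],s['tool_rot'],s['gripper_width'])
a=plan([.4245,-.371,.01],-131.5,grip=-.8)
E
```

```text
[ 0.41974033 -0.37133937  0.0918165 ] [-1.79988509e+02 -4.33619276e-02 -1.31606462e+02] 0.07652151589307699
[[[-0.2,-0.2,4.1],[0.0,0.0,-0.001],-0.8],[[-0.1,-0.1,4.1],[0.0,-0.001,-0.001],-0.8]]
```

Emit:
apply_moves(
  plan=[
    [[-0.3,-0.3,3.0],[0,0,0],-0.8],
    [[0,0,3.0],[0,0,0],-0.8],
    [[0,0,2.2],[0,0,0],-0.8],
    [[0,0,0],[0,0,0],-0.8],
    [[0,0,0],[0,0,0],1],
  ],
)

```text
clock: 20.0
tool_pos: [0.4254, -0.3714, 0.0113]
tool_rot: [-179.8, 0.0, -131.6]
ft_force: [0.5, -0.4, 0.3]
gripper_width: 0.064
grip_force: 0.0
```

Emit:
apply_moves(
  plan=[
    [[0,0,0],[0,0,0],1],
    [[0,0,0],[0,0,0],1],
    [[0,0,0],[0,0,0],1],
    [[0,0,0],[0,0,0],1],
    [[0,0,0],[0,0,0],1],
  ],
)

```text
clock: 20.5
tool_pos: [0.4254, -0.3715, 0.0118]
tool_rot: [-179.7, 0.1, -131.6]
ft_force: [1.5, 0.9, 6.5]
gripper_width: 0.039
grip_force: 62.1
```

```bash
python3 - <<'E'
from h import *
s=state();print(s['tool_pos'],s['gripper_width'],s['grip_force'])
x,y,z=s['tool_pos']
a=plan([x,y,.185],-131.5,grip=1)
a=plan([.5715,.173,.185],-87.9,grip=1,start=a)
E
```

```text
[ 0.42542992 -0.37154799  0.01176152] 0.03901064878209271 62.14004158973694
[[[0.0,0.0,-4.3],[-0.001,0.0,0.0],1],[[0.0,0.0,-4.4],[-0.001,0.0,-0.001],1],[[0.0,0.0,-4.3],[-0.002,0.001,0.0],1],[[0.0,-0.1,-4.3],[-0.001,0.0,-0.001],1]]
[[[-4.2,2.1,0.0],[0.0,0.0,-0.063],1],[[-4.3,1.8,0.0],[0.0,0.0,-0.064],1],[[-4.5,1.6,0.0],[0.0,0.0,-0.063],1],[[-4.5,1.2,0.0],[0.0,0.0,-0.064],1],[[-4.6,1.0,0.0],[0.0,0.0,-0.063],1]]
[[[-4.7,0.7,0.0],[0.0,0.0,-0.063],1],[[-4.6,0.4,0.0],[0.0,0.0,-0.064],1],[[-4.7,0.1,0.0],[0.0,0.0,-0.063],1],[[-4.7,-0.2,0.0],[0.0,0.0,-0.064],1],[[-4.7,-0.6,0.0],[0.0,0.0,-0.063],1]]
[[[-4.6,-0.8,0.0],[0.0,0.0,-0.063],1],[[-4.6,-1.0,0.0],[0.0,0.0,-0.064],1]]
```

Emit:
apply_moves(
  plan=[
    [[0,0,-4.3],[0,0,0],1],
    [[0,0,-4.4],[0,0,0],1],
    [[0,0,-4.4],[0,0,0],1],
    [[0,0,-4.4],[0,0,0],1],
    [[0,0,0],[0,0,0],1],
  ],
)

```text
clock: 21.0
tool_pos: [0.4269, -0.373, 0.1924]
tool_rot: [-179.1, 0.1, -131.6]
ft_force: [1.0, -0.3, -1.2]
gripper_width: 0.0388
grip_force: 61.4
```

Emit:
apply_moves(
  plan=[
    [[-4.2,2.1,0],[0,0,-0.063],1],
    [[-4.3,1.8,0],[0,0,-0.064],1],
    [[-4.5,1.6,0],[0,0,-0.063],1],
    [[-4.5,1.2,0],[0,0,-0.064],1],
    [[-4.6,1.0,0],[0,0,-0.063],1],
  ],
)

```text
clock: 21.5
tool_pos: [0.4848, -0.1421, 0.1842]
tool_rot: [180.0, 0.0, -113.4]
ft_force: [0.4, -0.7, -0.9]
gripper_width: 0.0386
grip_force: 61.2
```

Emit:
apply_moves(
  plan=[
    [[-4.7,0.7,0],[0,0,-0.063],1],
    [[-4.6,0.4,0],[0,0,-0.064],1],
    [[-4.7,0.1,0],[0,0,-0.063],1],
    [[-4.7,-0.2,0],[0,0,-0.064],1],
    [[-4.7,-0.6,0],[0,0,-0.063],1],
  ],
)

```text
clock: 22.0
tool_pos: [0.5464, 0.0847, 0.1841]
tool_rot: [180.0, 0.0, -95.2]
ft_force: [0.2, -0.4, -0.2]
gripper_width: 0.0387
grip_force: 61.2
```

Emit:
apply_moves(
  plan=[
    [[-4.6,-0.8,0],[0,0,-0.063],1],
    [[-4.6,-1.0,0],[0,0,-0.064],1],
    [[0,0,0],[0,0,0],1],
    [[0,0,0],[0,0,0],1],
    [[0,0,0],[0,0,0],1],
  ],
)

```text
clock: 22.5
tool_pos: [0.5698, 0.1728, 0.1839]
tool_rot: [179.9, -0.0, -88.1]
ft_force: [0.2, -0.3, -0.2]
gripper_width: 0.0389
grip_force: 61.2
```

```bash
python3 - <<'E'
from h import *
s=state();print(s['tool_pos'],s['tool_rot'],s['gripper_width'],s['grip_force'])
a=plan([.5715,.173,.087],-87.9,grip=1)
E
```

```text
[0.56981438 0.17284201 0.18387357] [ 1.79922730e+02 -2.75103577e-02 -8.80973476e+01] 0.03888445761779252 61.21341347694397
[[[0.0,-0.1,3.2],[0.0,0.0,-0.001],1],[[0.0,0.0,3.3],[0.001,0.0,-0.001],1],[[0.0,-0.1,3.2],[0.0,0.0,-0.001],1]]
```

Emit:
apply_moves(
  plan=[
    [[0,-0.2,3.2],[0,0,0],1],
    [[0,0,3.2],[0,0,0],1],
    [[0,0,3.2],[0,0,0],1],
    [[0,0,0],[0,0,0],1],
    [[0,0,0],[0,0,0],1],
  ],
)

```text
clock: 23.0
tool_pos: [0.5726, 0.1726, 0.089]
tool_rot: [180.0, -0.0, -88.1]
ft_force: [-0.7, -0.1, -0.3]
gripper_width: 0.039
grip_force: 62.3
```

Emit:
apply_moves(
  plan=[
    [[0,0,0.3],[0,0,0],1],
    [[0,0,0.2],[0,0,0],1],
    [[0,0,0],[0,0,0],1],
    [[0,0,0],[0,0,0],1],
  ],
)

```text
clock: 23.4
tool_pos: [0.5726, 0.1738, 0.0838]
tool_rot: [-180.0, 0.0, -88.1]
ft_force: [0.7, -0.2, -0.8]
gripper_width: 0.0388
grip_force: 62.3
```

Contact height reached. I'll release, rise, and check the drawer with one picture.

Emit:
apply_moves(
  plan=[
    [[0,0,0],[0,0,0],-0.4],
    [[0,0,0],[0,0,0],-0.4],
    [[0,0,-2.0],[0,0,0],-0.4],
    [[0,0,-4.0],[0,0,0],-0.4],
    [[0,0,-4.5],[0,0,0],-0.4],
  ],
)

```text
clock: 23.9
tool_pos: [0.5718, 0.1733, 0.1884]
tool_rot: [179.8, -0.1, -88.0]
ft_force: [1.2, 0.4, -0.0]
gripper_width: 0.0597
grip_force: 0.0
```

Emit:
apply_moves(
  plan=[
    [[-4.5,0,-2],[0,0,0],-1],
    [[-4.5,0,-2],[0,0,0],-1],
    [[-4.5,0,0],[0,0,0],-1],
    [[0,0,0],[0,0,0],-1],
    [[0,0,0],[0,0,0],-1],
  ],
)

```text
clock: 24.4
tool_pos: [0.5675, 0.3097, 0.228]
tool_rot: [180.0, -0.0, -87.9]
ft_force: [0.9, -0.1, -0.7]
gripper_width: 0.0852
grip_force: 0.0
```

```bash
python3 - <<'E'
from h import *
import pickle
s=state();print(s['tool_pos'],s['tool_rot'],s['joints'])
p=viewer.camera_params('wrist');i=viewer.snapshot('wrist');pickle.dump(p,open('w6.pkl','wb'));cv2.imwrite('pics/w6.png',i[:,:,::-1])
t=viewer.snapshot('top');cv2.imwrite('pics/t6.png',t[:,:,::-1])
t=np.clip(t.astype(float)*1.5,0,255).astype('uint8')
crop(i,60,0,480,400,1,'pics/a.png');crop(t,160,60,190,185,2,'pics/b.png')
a=cv2.imread('pics/a.png');b=cv2.imread('pics/b.png')[:400,:320];b=cv2.copyMakeBorder(b,0,400-b.shape[0],0,0,cv2.BORDER_CONSTANT)
cv2.imwrite('pics/ab.png',np.hstack([a,b]))
E
```

```text
[0.56745402 0.30970317 0.22797756] [ 1.79969864e+02 -1.98034741e-02 -8.79425821e+01] [ 4.29336932e+01  2.42829030e+01  3.47619026e+00 -5.07773487e-03
 -6.92290336e+01 -4.08744783e+01]
```

View pics/ab.png

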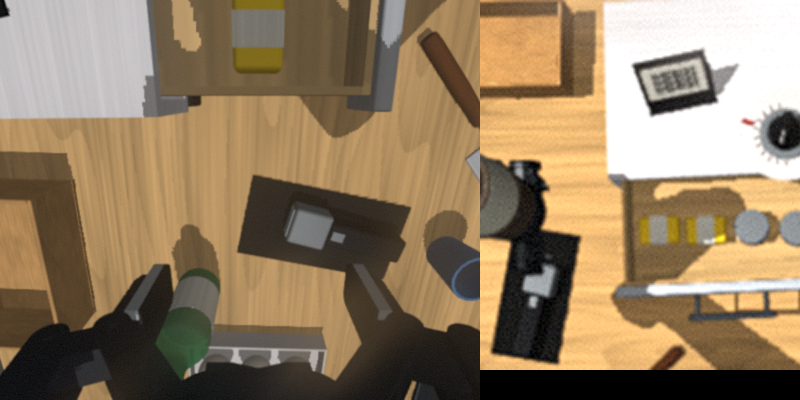

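All four goods stand in the drawer. The scanner has been shifted on the mat: its head is now at about top pixel (190,200), where it was at (188,189). I'll shut the drawer first, pushing on the handle.

```bash
python3 - <<'E'
from h import *
a=plan([.400,.061,.21],-87.9,grip=1)
a=plan([.400,.061,.095],-87.9,grip=1,start=a)
p=viewer.camera_params('top')
import pickle;pw=pickle.load(open('w6.pkl','rb'))
print('handle ends',px2w(p,160+(692-480)/2,60+317/2,.112),'panel',px2w(p,160+(615-480)/2,60+292/2,.139))
print('head(w)',px2w(pw,60+312,222,.035),'mat',[px2w(pw,60+u,v,.003) for u,v in((253,175),(411,207),(237,250))])
E
```

```text
[[[3.4,2.5,0.3],[0.0,0.0,0.0],1],[[3.5,2.5,0.2],[0.0,0.0,-0.001],1],[[3.4,2.5,0.3],[0.0,0.0,0.0],1],[[3.5,2.6,0.2],[0.0,0.0,-0.001],1],[[3.4,2.5,0.3],[0.0,0.0,0.0],1]]
[[[3.5,2.5,0.3],[0.001,-0.001,-0.001],1],[[3.4,2.5,0.2],[0.0,0.0,0.0],1]]
[[[0.0,0.0,3.8],[0.0,0.0,0.0],1],[[0.0,0.0,3.9],[0.0,0.0,0.0],1],[[0.0,0.0,3.8],[0.0,0.0,0.0],1]]
handle ends [0.4406 0.1222 0.112 ] panel [0.4774 0.2309 0.139 ]
head(w) [0.5016 0.3618 0.035 ] mat [array([0.5741, 0.3145, 0.003 ]), array([0.3684, 0.3495, 0.003 ]), array([0.5927, 0.4191, 0.003 ])]
```

Emit:
apply_moves(
  plan=[
    [[3.4,2.5,0.2],[0,0,0],1],
    [[3.5,2.5,0.2],[0,0,0],1],
    [[3.4,2.5,0.3],[0,0,0],1],
    [[3.5,2.5,0.2],[0,0,0],1],
    [[3.4,2.5,0.3],[0,0,0],1],
  ],
)

```text
clock: 25.0
tool_pos: [0.4476, 0.1298, 0.2164]
tool_rot: [-180.0, -0.0, -88.1]
ft_force: [0.4, -0.5, 0.4]
gripper_width: 0.0126
grip_force: 0.0
```

Emit:
apply_moves(
  plan=[
    [[3.5,2.5,0.2],[0,0,0],1],
    [[3.4,2.5,0.2],[0,0,0],1],
    [[0,0,3.8],[0,0,0],1],
    [[0,0,3.9],[0,0,0],1],
    [[0,0,3.8],[0,0,0],1],
  ],
)

```text
clock: 25.5
tool_pos: [0.4012, 0.0605, 0.0971]
tool_rot: [-179.8, 0.1, -88.2]
ft_force: [0.5, 0.5, -0.6]
gripper_width: 0.0001
grip_force: 0.0
```

Emit:
apply_moves(
  plan=[
    [[0,0,0],[0,0,0],1],
    [[0,0,0],[0,0,0],1],
    [[0,-0.7,0],[0,0,0],1],
    [[0,-0.7,0],[0,0,0],1],
    [[0,-0.7,0],[0,0,0],1],
  ],
)

```text
clock: 26.0
tool_pos: [0.4237, 0.063, 0.0987]
tool_rot: [-179.9, 0.1, -88.0]
ft_force: [-5.1, 2.8, 3.1]
gripper_width: 0.0
grip_force: 2.8
```

Contact is made. I keep pushing.

Emit:
apply_moves(
  plan=[
    [[0,-0.8,0],[0,0,0],1],
    [[0,-1.0,0],[0,0,0],1],
    [[0,-1.2,0],[0,0,0],1],
    [[0,-1.2,0],[0,0,0],1],
    [[0,-1.2,0],[0,0,0],1],
  ],
)

```text
clock: 26.5
tool_pos: [0.4774, 0.0644, 0.0972]
tool_rot: [180.0, -0.0, -88.1]
ft_force: [-1.8, 0.4, 1.0]
gripper_width: -0.0002
grip_force: 0.8
```

Emit:
apply_moves(
  plan=[
    [[0,-1.2,0],[0,0,0],1],
    [[0,-1.2,0],[0,0,0],1],
    [[0,-1.2,0],[0,0,0],1],
    [[0,-1.2,0],[0,0,0],1],
    [[0,-1.2,0],[0,0,0],1],
  ],
)

```text
clock: 27.0
tool_pos: [0.5371, 0.0665, 0.0972]
tool_rot: [180.0, 0.0, -88.1]
ft_force: [-1.2, 1.7, 0.5]
gripper_width: 0.0001
grip_force: 0.8
```

Emit:
apply_moves(
  plan=[
    [[0,-1.0,0],[0,0,0],1],
    [[0,-0.8,0],[0,0,0],1],
    [[0,-0.6,0],[0,0,0],1],
    [[0,-0.4,0],[0,0,0],1],
    [[0,-0.4,0],[0,0,0],1],
  ],
)

```text
clock: 27.5
tool_pos: [0.5681, 0.0675, 0.0972]
tool_rot: [180.0, 0.0, -88.1]
ft_force: [-0.5, 0.7, -0.6]
gripper_width: 0.0003
grip_force: 0.6
```

Emit:
apply_moves(
  plan=[
    [[0,-0.3,0],[0,0,0],1],
    [[0,-0.3,0],[0,0,0],1],
    [[0,-0.3,0],[0,0,0],1],
  ],
)

```text
clock: 27.8
tool_pos: [0.5771, 0.0678, 0.0973]
tool_rot: [180.0, 0.0, -88.1]
ft_force: [-0.2, 1.1, -0.1]
gripper_width: -0.0005
grip_force: 0.6
```

Emit:
apply_moves(
  plan=[
    [[0,-0.3,0],[0,0,0],1],
    [[0,-0.3,0],[0,0,0],1],
    [[0,0,0],[0,0,0],1],
  ],
)

```text
clock: 28.1
tool_pos: [0.5783, 0.0675, 0.097]
tool_rot: [179.4, -0.1, -88.1]
ft_force: [-13.8, 3.3, 7.9]
gripper_width: 0.0001
grip_force: 6.8
```

Emit:
apply_moves(
  plan=[
    [[0,-0.3,0],[0,0,0],1],
    [[0,-0.2,0],[0,0,0],1],
    [[0,0,0],[0,0,0],1],
  ],
)

```text
clock: 28.4
tool_pos: [0.5784, 0.0674, 0.097]
tool_rot: [178.8, -0.2, -88.1]
ft_force: [-24.6, 6.6, 16.3]
gripper_width: -0.0001
grip_force: 12.9
```

The drawer is against its stop at TCP x = 0.578. I retract and go to look at the knob.

Emit:
apply_moves(
  plan=[
    [[0,1.5,0],[0,0,0],1],
    [[0,3.0,0],[0,0,0],1],
    [[0,0,-4.5],[0,0,0],1],
    [[0,0,-4.5],[0,0,0],1],
    [[0,0,-4.5],[0,0,0],1],
  ],
)

```text
clock: 28.9
tool_pos: [0.5433, 0.0665, 0.2344]
tool_rot: [-179.9, -0.0, -88.0]
ft_force: [0.7, 1.1, 0.7]
gripper_width: 0.0001
grip_force: 0.0
```

Emit:
apply_moves(
  plan=[
    [[1.0,-4.0,-3.0],[0,0,0],-1],
    [[1.0,-4.0,-1.0],[0,0,0],-1],
    [[1.0,-4.0,0],[0,0,0],-1],
    [[1.0,-2.0,0],[0,0,0],-1],
    [[0,0,0],[0,0,0],-1],
  ],
)

```text
clock: 29.4
tool_pos: [0.686, 0.0302, 0.2701]
tool_rot: [180.0, -0.0, -88.2]
ft_force: [-0.8, -0.6, -1.2]
gripper_width: 0.0723
grip_force: 0.0
```

Emit:
apply_moves(
  plan=[
    [[0,0,0],[0,0,0],-1],
    [[0,0,0],[0,0,0],-1],
  ],
)

```text
clock: 29.6
tool_pos: [0.6832, 0.0317, 0.2721]
tool_rot: [-180.0, -0.0, -88.0]
ft_force: [-0.4, -0.4, -0.2]
gripper_width: 0.0856
grip_force: 0.0
```

```bash
python3 - <<'E'
from h import *
import pickle
s=state();print(s['tool_pos'],s['tool_rot'])
p=viewer.camera_params('wrist');i=viewer.snapshot('wrist');pickle.dump(p,open('w7.pkl','wb'));cv2.imwrite('pics/w7.png',i[:,:,::-1])
t=viewer.snapshot('top');cv2.imwrite('pics/t7.png',t[:,:,::-1])
c=w2px(p,[.706,-.017,.16]);print(c)
x0,y0=int(c[0])-80,max(0,int(c[1])-75)
print(x0,y0);crop(i,x0,y0,160,120,5,'pics/w7c.png')
E
```

```text
[0.68324326 0.03173259 0.27213265] [-1.79972128e+02 -2.30514065e-03 -8.80340041e+01]
[293.6 143.5]
213 68
```

View pics/w7c.png

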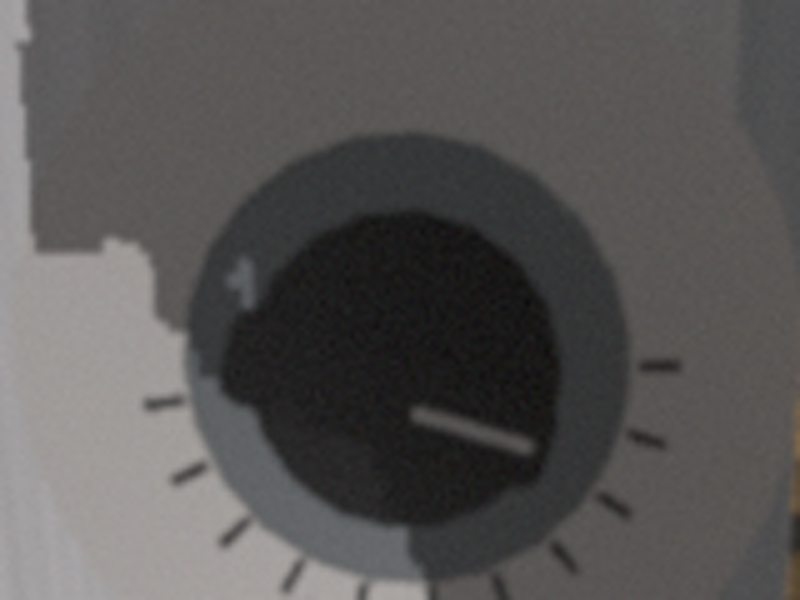

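```bash
python3 - <<'E'
from h import *
import pickle;p=pickle.load(open('w7.pkl','rb'))
C=lambda x,y,z:px2w(p,213+x/5-.4,68+y/5-.4,z)
print('disc',C(408,356,.162),'edges',C(188,356,.162),C(628,356,.162),C(408,132,.162),C(408,580,.162))
A,B=C(412,412,.194),C(533,450,.194);print('ptr',A,B,np.degrees(np.arctan2(*(B-A)[1::-1])))
def red(img,p,z=.151):
    h=cv2.cvtColor(img,cv2.COLOR_RGB2HSV);m=cv2.inRange(h,(0,130,60),(6,255,255))|cv2.inRange(h,(174,130,60),(180,255,255))
    n,l,st,c=cv2.connectedComponentsWithStats(m)
    for k in range(1,n):
        if st[k,4]>8: print('red',px2w(p,*c[k],z),st[k])
red(cv2.imread('pics/w7.png')[:,:,::-1].copy(),p)
pt=viewer.camera_params('top')
for n in('top0','t6'):red(cv2.imread(f'pics/{n}.png')[:,:,::-1].copy(),pt)
red(cv2.imread('pics/w4.png')[:,:,::-1].copy(),p)
E
```

```text
disc [ 0.7054 -0.0211  0.162 ] edges [ 0.7416 -0.0199  0.162 ] [ 0.6692 -0.0223  0.162 ] [ 0.7057 -0.0559  0.162 ] [0.7051 0.017  0.162 ]
ptr [ 0.7024 -0.017   0.194 ] [ 0.6846 -0.012   0.194 ] 164.31000707091616
red [0.7242 0.0365 0.151 ] [270 192   9  18  80]
red [ 0.916  -0.0257  0.151 ] [ 48 110   7  30 140]
```

The pointer line runs through the axis at (0.706, -0.0175) and points at 164.3°. The mark lies at about 71.5°. The knob therefore needs about 93° clockwise.

```bash
python3 - <<'E'
from h import *
a=plan([.706,-.0175,.24],-15.7,grip=-.3,n=10)
a=plan([.706,-.0175,.168],-15.7,grip=-.3,start=a)
E
```

```text
[[[0.5,-0.2,0.3],[0.0,0.0,-0.126],-0.3],[[0.5,-0.2,0.4],[0.0,0.0,-0.126],-0.3],[[0.6,0.0,0.3],[0.0,0.0,-0.127],-0.3],[[0.5,0.0,0.3],[0.0,0.0,-0.126],-0.3],[[0.6,0.0,0.3],[0.0,0.0,-0.126],-0.3]]
[[[0.5,0.1,0.4],[0.0,0.0,-0.126],-0.3],[[0.5,0.2,0.3],[0.0,-0.001,-0.126],-0.3],[[0.5,0.3,0.3],[-0.001,0.0,-0.127],-0.3],[[0.4,0.3,0.3],[0.0,0.0,-0.126],-0.3],[[0.4,0.4,0.4],[0.0,0.0,-0.126],-0.3]]
[[[0.0,0.0,3.6],[0.0,0.0,0.0],-0.3],[[0.0,0.0,3.6],[0.0,0.0,0.0],-0.3]]
```

Emit:
apply_moves(
  plan=[
    [[0.5,-0.2,0.3],[0,0,-0.126],-0.3],
    [[0.5,-0.2,0.4],[0,0,-0.126],-0.3],
    [[0.6,0,0.3],[0,0,-0.127],-0.3],
    [[0.5,0,0.3],[0,0,-0.126],-0.3],
    [[0.6,0,0.3],[0,0,-0.126],-0.3],
  ],
)

```text
clock: 30.2
tool_pos: [0.6949, 0.0069, 0.2565]
tool_rot: [-179.9, -0.0, -51.5]
ft_force: [-0.7, 0.4, -0.2]
gripper_width: 0.0556
grip_force: 0.0
```

Emit:
apply_moves(
  plan=[
    [[0.5,0.1,0.4],[0,0,-0.126],-0.3],
    [[0.5,0.2,0.3],[0,0,-0.126],-0.3],
    [[0.5,0.3,0.3],[0,0,-0.127],-0.3],
    [[0.4,0.3,0.3],[0,0,-0.126],-0.3],
    [[0.4,0.4,0.4],[0,0,-0.126],-0.3],
  ],
)

```text
clock: 30.7
tool_pos: [0.7057, -0.0178, 0.2396]
tool_rot: [-180.0, -0.1, -15.4]
ft_force: [0.2, -1.0, 0.9]
gripper_width: 0.0557
grip_force: 0.0
```

Emit:
apply_moves(
  plan=[
    [[0,0,0],[0,0,0],-0.3],
    [[0,0,0],[0,0,0],-0.3],
    [[0,0,0],[0,0,0],-0.3],
  ],
)

```text
clock: 31.0
tool_pos: [0.7059, -0.0177, 0.2394]
tool_rot: [-180.0, -0.0, -15.8]
ft_force: [0.4, -0.5, 0.5]
gripper_width: 0.0555
grip_force: 0.0
```

```bash
python3 - <<'E'
from h import *
s=state();print(s['tool_pos'],s['tool_rot'],s['gripper_width'])
a=plan([.706,-.0175,.169],-15.7,grip=-.3)
E
```

```text
[ 0.7059372  -0.01774659  0.23942233] [-1.79978808e+02 -4.90047568e-02 -1.58140602e+01] 0.05545894511710545
[[[0.0,0.0,3.5],[0.0,0.0,-0.001],-0.3],[[0.0,0.0,3.5],[0.0,-0.001,-0.001],-0.3]]
```

Emit:
apply_moves(
  plan=[
    [[0,0,2.5],[0,0,0],-0.3],
    [[0,0,2.5],[0,0,0],-0.3],
    [[0,0,2.0],[0,0,0],-0.3],
    [[0,0,0],[0,0,0],-0.3],
    [[0,0,0],[0,0,0],-0.3],
  ],
)

```text
clock: 31.5
tool_pos: [0.7064, -0.0181, 0.1695]
tool_rot: [180.0, -0.0, -15.7]
ft_force: [0.7, -0.0, 0.2]
gripper_width: 0.0559
grip_force: 0.0
```

Emit:
apply_moves(
  plan=[
    [[0,0,0],[0,0,0],1],
    [[0,0,0],[0,0,0],1],
    [[0,0,0],[0,0,0],1],
    [[0,0,0],[0,0,0],1],
    [[0,0,0],[0,0,0],1],
  ],
)

```text
clock: 32.0
tool_pos: [0.7065, -0.0183, 0.1702]
tool_rot: [-180.0, -0.1, -15.7]
ft_force: [-1.8, 0.6, 5.0]
gripper_width: 0.0126
grip_force: 59.7
```

Emit:
apply_moves(
  plan=[
    [[0,0,0],[0,0,0.108],1],
    [[0,0,0],[0,0,0.108],1],
    [[0,0,0],[0,0,0.108],1],
    [[0,0,0],[0,0,0.108],1],
    [[0,0,0],[0,0,0.108],1],
  ],
)

```text
clock: 32.5
tool_pos: [0.7062, -0.0188, 0.1702]
tool_rot: [-180.0, -0.1, -46.9]
ft_force: [-1.2, -1.4, 5.8]
gripper_width: 0.0127
grip_force: 60.0
```

Emit:
apply_moves(
  plan=[
    [[0,0,0],[0,0,0.108],1],
    [[0,0,0],[0,0,0.108],1],
    [[0,0,0],[0,0,0.108],1],
    [[0,0,0],[0,0,0.108],1],
    [[0,0,0],[0,0,0.108],1],
  ],
)

```text
clock: 33.0
tool_pos: [0.7057, -0.0191, 0.1702]
tool_rot: [180.0, -0.1, -77.9]
ft_force: [-3.8, -2.7, 6.0]
gripper_width: 0.0131
grip_force: 60.0
```

Emit:
apply_moves(
  plan=[
    [[0,0,0],[0,0,0.108],1],
    [[0,0,0],[0,0,0.108],1],
    [[0,0,0],[0,0,0.108],1],
    [[0,0,0],[0,0,0.108],1],
    [[0,0,0],[0,0,0.108],1],
  ],
)

```text
clock: 33.5
tool_pos: [0.7051, -0.0191, 0.1702]
tool_rot: [179.9, -0.1, -108.8]
ft_force: [-4.5, -1.0, 5.6]
gripper_width: 0.0128
grip_force: 60.2
```

Emit:
apply_moves(
  plan=[
    [[0,0,0],[0,0,0],1],
    [[0,0,0],[0,0,0],1],
    [[0,0,0],[0,0,0],1],
  ],
)

```text
clock: 33.8
tool_pos: [0.7051, -0.0191, 0.1702]
tool_rot: [179.9, -0.1, -108.6]
ft_force: [-4.7, -1.2, 7.0]
gripper_width: 0.0128
grip_force: 60.1
```

Emit:
apply_moves(
  plan=[
    [[0,0,0],[0,0,0],-0.3],
    [[0,0,0],[0,0,0],-0.3],
    [[0,0,0],[0,0,0],-0.3],
    [[0,0,-3.5],[0,0,0],-0.3],
    [[0,0,-3.5],[0,0,0],-0.3],
  ],
)

```text
clock: 34.3
tool_pos: [0.7055, -0.0181, 0.2376]
tool_rot: [179.8, -0.1, -108.6]
ft_force: [1.7, 0.3, 0.8]
gripper_width: 0.0556
grip_force: 0.0
```

Emit:
apply_moves(
  plan=[
    [[-2.5,0,-3],[0,0,0],-0.3],
    [[-2.5,0,0],[0,0,0],-0.3],
    [[0,0,0],[0,0,0],-0.3],
    [[0,0,0],[0,0,0],-0.3],
    [[0,0,0],[0,0,0],-0.3],
  ],
)

```text
clock: 34.8
tool_pos: [0.7215, 0.0287, 0.2676]
tool_rot: [179.9, -0.1, -108.6]
ft_force: [-0.3, -0.2, -1.6]
gripper_width: 0.0552
grip_force: 0.0
```

```bash
python3 - <<'E'
from h import *
import pickle
s=state();print(s['tool_pos'],s['tool_rot'])
p=viewer.camera_params('wrist');i=viewer.snapshot('wrist');pickle.dump(p,open('w8.pkl','wb'));cv2.imwrite('pics/w8.png',i[:,:,::-1])
c=w2px(p,[.7055,-.018,.17]);print(c)
h=cv2.cvtColor(i,cv2.COLOR_RGB2HSV);m=cv2.inRange(h,(0,130,60),(6,255,255))|cv2.inRange(h,(174,130,60),(180,255,255))
n,l,st,cc=cv2.connectedComponentsWithStats(m)
for k in range(1,n):
    if st[k,4]>15:
        w=px2w(p,*cc[k],.151);print('mark',w,np.degrees(np.arctan2(w[1]+.018,w[0]-.7055)),st[k])
x0,y0=int(c[0])-80,max(0,int(c[1])-60);print(x0,y0);crop(i,x0,y0,160,120,5,'pics/w8c.png')
E
```

```text
[0.72153364 0.0287153  0.26763032] [ 1.79901734e+02 -6.29582193e-02 -1.08585128e+02]
[319.1 145.9]
239 85
```

View pics/w8c.png

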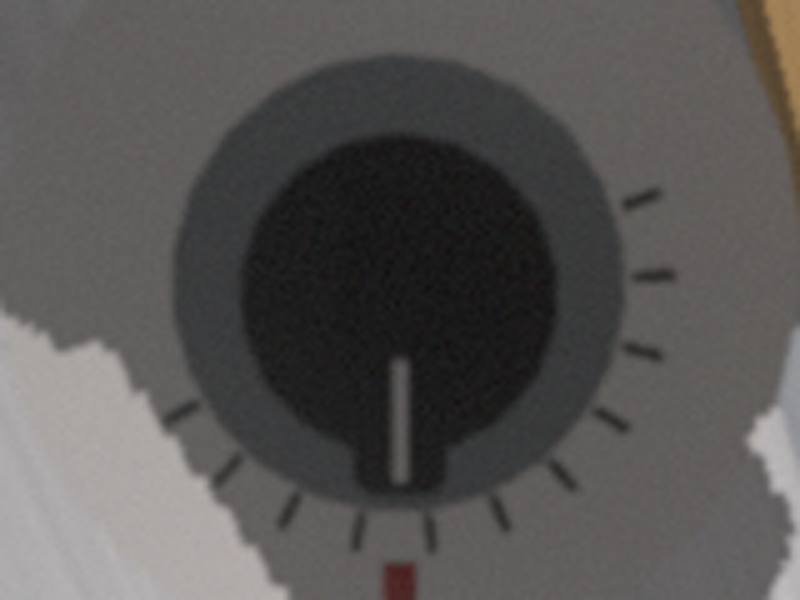

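The pointer (crop column 400) is exactly in line with the red mark (column 400). Next I find the scanner.

```bash
python3 - <<'E'
from h import *
a=plan([.45,.32,.23],-90,grip=-1)
E
```

```text
[[[-2.1,3.9,0.4],[0.0,0.0,-0.036],-1],[[-2.3,3.8,0.4],[0.0,0.0,-0.036],-1],[[-2.3,3.7,0.5],[0.001,0.0,-0.036],-1],[[-2.6,3.7,0.4],[0.0,0.0,-0.036],-1],[[-2.6,3.5,0.4],[0.0,0.0,-0.036],-1]]
[[[-2.8,3.5,0.4],[0.0,-0.001,-0.036],-1],[[-2.9,3.3,0.5],[0.0,0.0,-0.037],-1],[[-3.0,3.3,0.4],[0.0,0.0,-0.036],-1],[[-3.1,3.1,0.4],[0.001,0.0,-0.036],-1]]
```

Emit:
apply_moves(
  plan=[
    [[-2.1,3.9,0.4],[0,0,-0.036],-1],
    [[-2.3,3.8,0.4],[0,0,-0.036],-1],
    [[-2.3,3.7,0.5],[0,0,-0.036],-1],
    [[-2.6,3.7,0.4],[0,0,-0.036],-1],
    [[-2.6,3.5,0.4],[0,0,-0.036],-1],
  ],
)

```text
clock: 35.35
tool_pos: [0.5699, 0.1912, 0.2474]
tool_rot: [180.0, -0.0, -98.2]
ft_force: [-0.1, 1.4, 0.6]
gripper_width: 0.0856
grip_force: 0.0
```

Emit:
apply_moves(
  plan=[
    [[-2.8,3.5,0.4],[0,0,-0.036],-1],
    [[-2.9,3.3,0.5],[0,0,-0.037],-1],
    [[-3.0,3.3,0.4],[0,0,-0.036],-1],
    [[-3.1,3.1,0.4],[0,0,-0.036],-1],
    [[0,0,0],[0,0,0],-1],
  ],
)

```text
clock: 35.85
tool_pos: [0.4475, 0.3225, 0.2303]
tool_rot: [179.9, -0.0, -89.6]
ft_force: [1.3, -0.7, -1.1]
gripper_width: 0.0852
grip_force: 0.0
```

Emit:
apply_moves(
  plan=[
    [[0,0,0],[0,0,0],-1],
    [[0,0,0],[0,0,0],-1],
  ],
)

```text
clock: 36.05
tool_pos: [0.4509, 0.3197, 0.2308]
tool_rot: [-180.0, -0.0, -90.0]
ft_force: [-0.3, -0.3, -0.2]
gripper_width: 0.0855
grip_force: 0.0
```

```bash
python3 - <<'E'
from h import *
import pickle
s=state();print(s['tool_pos'],s['tool_rot'])
p=viewer.camera_params('wrist');i=viewer.snapshot('wrist');pickle.dump(p,open('w9.pkl','wb'));cv2.imwrite('pics/w9.png',i[:,:,::-1])
c=w2px(p,[.47,.37,.02]);print(c)
b=np.clip(255*(i/255.)**.45,0,255).astype('uint8')
x0=max(0,int(c[0])-130);y0=max(0,int(c[1])-90);print(x0,y0);crop(b,x0,y0,260,180,3,'pics/w9c.png')
E
```

```text
[0.45088624 0.31972859 0.23080995] [-1.79988408e+02 -9.14274586e-03 -9.00124145e+01]
[303.3 213.5]
173 123
```

View pics/w9c.png

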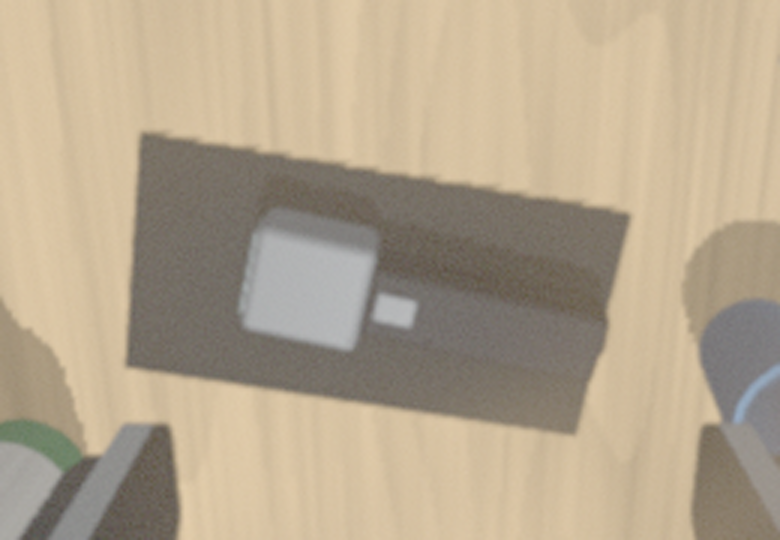

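The brightened view shows the head's top with corners at (258,229), (378,248), (354,350) and (243,329), the button at (395,311) and the handle's rear end near (597,350). The mat corners are (140,132), (628,212), (575,434) and (127,366).

```bash
python3 - <<'E'
from h import *
import pickle;p=pickle.load(open('w9.pkl','rb'))
C=lambda x,y,z:px2w(p,173+x/3-.33,123+y/3-.33,z)[:2]
H=np.array([C(*q,.035) for q in((258,229),(378,248),(354,350),(243,329))]);hc=H.mean(0)
print(H,hc,[np.linalg.norm(d).round(4) for d in np.roll(H,-1,0)-H])
b=C(395,311,.034);e=C(597,350,.033);print('button',b,'end',e)
for d in (hc-b,hc-e,b-e,(H[0]+H[3]-H[1]-H[2])/2,(H[2]-H[1]),(H[3]-H[0])):print(np.linalg.norm(d).round(4),np.degrees(np.arctan2(d[1],d[0])).round(1))
M=np.array([C(*q,.003) for q in((140,132),(628,212),(575,434),(127,366))]);print('mat',M,M.mean(0))
d=M[0]+M[3]-M[1]-M[2];print(np.degrees(np.arctan2(d[1],d[0])))
E
```

```text
[[0.5214 0.3461]
 [0.4745 0.354 ]
 [0.4854 0.3983]
 [0.5303 0.3889]] [0.5029   0.371825] [np.float64(0.0476), np.float64(0.0456), np.float64(0.0459), np.float64(0.0437)]
button [0.4683 0.3814] end [0.3853 0.3994]
0.0359 -15.5
0.1208 -13.2
0.0849 -12.2
0.0467 -10.7
0.0456 76.2
0.0437 78.3
mat [[0.5743 0.3142]
 [0.3699 0.3491]
 [0.3872 0.4568]
 [0.5917 0.4216]] [0.480775 0.385425]
-9.727967469339388
```

```bash
python3 - <<'E'
from h import *
p=viewer.camera_params('side');print('label in side',w2px(p,[.7725,.1355,.205]),'seen 351,136')
a=plan([.454,.383,.10],-12.8,grip=-.5)
E
```

```text
label in side [351.6 135.9] seen 351,136
[[[-0.6,0.0,1.3],[0.0,0.0,-0.135],-0.5],[[-0.7,-0.1,1.3],[0.0,0.0,-0.135],-0.5],[[-0.6,-0.2,1.3],[0.0,0.0,-0.135],-0.5],[[-0.5,-0.3,1.3],[0.0,0.0,-0.134],-0.5],[[-0.6,-0.4,1.3],[0.0,0.0,-0.135],-0.5]]
[[[-0.4,-0.4,1.3],[0.0,0.0,-0.135],-0.5],[[-0.5,-0.5,1.4],[0.0,0.0,-0.135],-0.5],[[-0.3,-0.5,1.3],[0.0,0.0,-0.135],-0.5],[[-0.3,-0.6,1.3],[0.0,0.0,-0.135],-0.5],[[-0.2,-0.6,1.3],[0.0,0.0,-0.134],-0.5]]
```

The side camera agrees on the label's centre to within 1 px.

Emit:
apply_moves(
  plan=[
    [[-0.6,0,1.3],[0,0,-0.135],-0.5],
    [[-0.7,-0.1,1.3],[0,0,-0.135],-0.5],
    [[-0.6,-0.2,1.3],[0,0,-0.135],-0.5],
    [[-0.5,-0.3,1.3],[0,0,-0.134],-0.5],
    [[-0.6,-0.4,1.3],[0,0,-0.135],-0.5],
  ],
)

```text
clock: 36.6
tool_pos: [0.453, 0.3518, 0.1652]
tool_rot: [-180.0, -0.0, -51.2]
ft_force: [-0.3, 0.2, -0.4]
gripper_width: 0.0637
grip_force: 0.0
```

Emit:
apply_moves(
  plan=[
    [[-0.4,-0.4,1.3],[0,0,-0.135],-0.5],
    [[-0.5,-0.5,1.4],[0,0,-0.135],-0.5],
    [[-0.3,-0.5,1.3],[0,0,-0.135],-0.5],
    [[-0.3,-0.6,1.3],[0,0,-0.135],-0.5],
    [[-0.2,-0.6,1.3],[0,0,-0.134],-0.5],
  ],
)

```text
clock: 37.1
tool_pos: [0.4545, 0.3835, 0.0991]
tool_rot: [-180.0, -0.0, -12.5]
ft_force: [-0.3, 0.8, -0.3]
gripper_width: 0.064
grip_force: 0.0
```

Emit:
apply_moves(
  plan=[
    [[0,0,0],[0,0,0],-0.5],
    [[0,0,0],[0,0,0],-0.5],
    [[0,0,0],[0,0,0],-0.5],
  ],
)

```text
clock: 37.4
tool_pos: [0.454, 0.3841, 0.1005]
tool_rot: [-179.9, -0.0, -12.9]
ft_force: [0.6, 0.1, 0.3]
gripper_width: 0.0638
grip_force: 0.0
```

```bash
python3 - <<'E'
from h import *
s=state();print(s['tool_pos'],s['tool_rot'],s['gripper_width'],s['joints'])
i=viewer.snapshot('top');cv2.imwrite('pics/t9.png',i[:,:,::-1])
a=plan([.454,.383,.010],-12.8,grip=-.5)
E
```

```text
[0.45397    0.38407752 0.10051164] [-1.79937338e+02 -3.71344533e-02 -1.28771874e+01] 0.06383562995549968 [ 5.58275419e+01  2.60628411e+01 -1.37159873e+01  1.54243571e-02
 -5.01493023e+01  2.12854147e+01]
[[[0.0,0.1,4.5],[-0.001,0.0,0.0],-0.5],[[0.0,0.0,4.6],[0.0,-0.001,-0.001],-0.5]]
```

Emit:
apply_moves(
  plan=[
    [[0,0.1,3.0],[0,0,0],-0.5],
    [[0,0,3.0],[0,0,0],-0.5],
    [[0,0,3.1],[0,0,0],-0.5],
    [[0,0,0],[0,0,0],-0.5],
    [[0,0,0],[0,0,0],-0.5],
  ],
)

```text
clock: 37.95
tool_pos: [0.4534, 0.3836, 0.0095]
tool_rot: [-180.0, -0.0, -12.7]
ft_force: [-0.3, 0.3, 0.4]
gripper_width: 0.064
grip_force: 0.0
```

Emit:
apply_moves(
  plan=[
    [[0,0,0],[0,0,0],1],
    [[0,0,0],[0,0,0],1],
    [[0,0,0],[0,0,0],1],
    [[0,0,0],[0,0,0],1],
    [[0,0,0],[0,0,0],1],
  ],
)

```text
clock: 38.45
tool_pos: [0.4538, 0.3846, 0.0109]
tool_rot: [-179.8, -0.1, -12.7]
ft_force: [-0.8, -0.6, 5.7]
gripper_width: 0.0307
grip_force: 60.2
```

```bash
python3 - <<'E'
from h import *
s=state();print(s['tool_pos'],s['tool_rot'],s['gripper_width'],s['grip_force'])
x,y,z=s['tool_pos']
a=plan([x,y,.23],-12.8,grip=1)
a=plan([.6015,.0982,.23],12.3,grip=1,start=a)
E
```

```text
[0.45384309 0.38455095 0.01094521] [-1.79811045e+02 -1.06429246e-01 -1.26801010e+01] 0.03069619536966173 60.164403319358826
[[[0.0,0.0,-4.4],[-0.001,0.0,0.0],1],[[0.0,0.0,-4.4],[0.0,-0.001,0.001],1],[[0.0,0.0,-4.3],[-0.001,0.0,0.0],1],[[0.0,0.0,-4.4],[-0.001,0.0,0.001],1],[[0.0,0.0,-4.4],[0.0,-0.001,0.0],1]]
[[[3.0,3.5,0.0],[0.0,0.0,-0.063],1],[[2.7,3.7,0.0],[0.0,0.0,-0.062],1],[[2.5,3.9,0.0],[0.0,0.0,-0.063],1],[[2.3,4.0,0.0],[0.0,0.0,-0.062],1],[[2.0,4.1,0.0],[0.0,0.0,-0.063],1]]
[[[1.7,4.3,0.0],[0.0,0.0,-0.062],1],[[1.5,4.3,0.0],[0.0,0.0,-0.063],1]]
```

Emit:
apply_moves(
  plan=[
    [[0,0,-4.4],[0,0,0],1],
    [[0,0,-4.4],[0,0,0],1],
    [[0,0,-4.3],[0,0,0],1],
    [[0,0,-4.4],[0,0,0],1],
    [[0,0,-4.4],[0,0,0],1],
  ],
)

```text
clock: 38.95
tool_pos: [0.4523, 0.3829, 0.2298]
tool_rot: [-180.0, 0.0, -12.7]
ft_force: [-0.7, 0.7, -0.4]
gripper_width: 0.0309
grip_force: 59.8
```

Emit:
apply_moves(
  plan=[
    [[3.0,3.5,0],[0,0,-0.063],1],
    [[2.7,3.7,0],[0,0,-0.062],1],
    [[2.5,3.9,0],[0,0,-0.063],1],
    [[2.3,4.0,0],[0,0,-0.062],1],
    [[2.0,4.1,0],[0,0,-0.063],1],
  ],
)

```text
clock: 39.45
tool_pos: [0.5593, 0.1777, 0.228]
tool_rot: [-180.0, 0.0, 5.4]
ft_force: [1.3, -0.3, -0.6]
gripper_width: 0.0309
grip_force: 60.0
```

Emit:
apply_moves(
  plan=[
    [[1.7,4.3,0],[0,0,-0.062],1],
    [[1.5,4.3,0],[0,0,-0.063],1],
    [[0,0,0],[0,0,0],1],
    [[0,0,0],[0,0,0],1],
    [[0,0,0],[0,0,0],1],
  ],
)

```text
clock: 39.95
tool_pos: [0.6009, 0.0984, 0.2277]
tool_rot: [-180.0, 0.0, 12.4]
ft_force: [-0.7, 0.1, -0.7]
gripper_width: 0.0307
grip_force: 59.9
```

```bash
python3 - <<'E'
from h import *
s=state();print(s['tool_pos'],s['tool_rot'],s['gripper_width'],s['grip_force'],s['joints'])
i=viewer.snapshot('side');cv2.imwrite('pics/s10.png',i[:,:,::-1]);i=viewer.snapshot('top');cv2.imwrite('pics/t10.png',i[:,:,::-1])
a=plan([.6015,.0982,.197],12.3,grip=1)
E
```

```text
[0.60091438 0.09842318 0.22766609] [-1.79976776e+02  2.18836868e-02  1.23956647e+01] 0.030702275527359796 59.94460701942444 [ 2.45023694e+01  2.06319959e+01 -2.22293452e+00 -2.96188013e-02
 -6.71615986e+01  7.79047909e+01]
[[[0.0,0.1,3.1],[0.0,0.0,0.003],1]]
```

Emit:
apply_moves(
  plan=[
    [[0,0.1,1.6],[0,0,0],1],
    [[0,0,1.5],[0,0,0],1],
    [[0,0,0],[0,0,0],1],
    [[0,0,0],[0,0,0],1],
    [[0,0,0],[0,0,0],1],
  ],
)

```text
clock: 40.55
tool_pos: [0.6022, 0.0977, 0.1979]
tool_rot: [-180.0, -0.1, 12.5]
ft_force: [-0.3, -0.1, -2.2]
gripper_width: 0.0306
grip_force: 59.9
```

```bash
python3 - <<'E'
from h import *
s=state();x=R.from_euler('xyz',s['tool_rot'],degrees=True).as_matrix()[:,0]
nose=s['tool_pos']+.075*x+np.array([0,0,.0081]);L=np.array([.7725,.1355,.205])-nose;Rm=R.from_euler('xyz',s['tool_rot'],degrees=True).as_matrix()
print(s['tool_pos'],s['tool_rot'],'label in tool axes',Rm.T@L)
p=viewer.camera_params('top')
for n in('t6','t10'):
    i=cv2.imread(f'pics/{n}.png')
    for y in(.20,):
        xs=np.arange(.46,.68,.004)
        print(n,y,[(round(float(a),3),*map(int,i[int(round(w[1])),int(round(w[0]))])) for a in xs for w in [w2px(p,[a,y,.139])]])
E
```

```text
[0.60215788 0.09772031 0.19790938] [-1.79999859e+02 -1.16747912e-01  1.24507664e+01] label in tool axes [ 0.09947886 -0.0001653   0.00136491]
t6 0.2 [(0.46, 41, 63, 85), (0.464, 41, 63, 83), (0.468, 42, 60, 75), (0.472, 58, 61, 68), (0.476, 81, 80, 78), (0.48, 81, 80, 79), (0.484, 80, 78, 75), (0.488, 48, 63, 73), (0.492, 39, 66, 82), (0.496, 38, 60, 75), (0.5, 37, 60, 76), (0.504, 39, 65, 79), (0.508, 42, 64, 84), (0.512, 45, 65, 83), (0.516, 39, 63, 78), (0.52, 40, 62, 79), (0.524, 45, 65, 84), (0.528, 40, 61, 81), (0.532, 42, 65, 79), (0.536, 44, 65, 82), (0.54, 44, 70, 88), (0.544, 47, 74, 92), (0.548, 47, 73, 95), (0.552, 43, 71, 91), (0.556, 48, 75, 96), (0.56, 40, 68, 86), (0.564, 49, 77, 95), (0.568, 44, 70, 88), (0.572, 39, 65, 87), (0.576, 42, 69, 88), (0.58, 36, 66, 85), (0.584, 50, 81, 95), (0.588, 46, 73, 94), (0.592, 51, 75, 94), (0.596, 47, 74, 90), (0.6, 43, 66, 85), (0.604, 48, 70, 93), (0.608, 40, 68, 84), (0.612, 46, 71, 92), (0.616, 50, 77, 94), (0.62, 47, 70, 91), (0.624, 47, 71, 90), (0.628, 45, 71, 88), (0.632, 45, 67, 86), (0.636, 39, 63, 83), (0.64, 54, 73, 8
[... 808 characters left out ...]
 117, 150), (0.56, 75, 119, 152), (0.564, 78, 124, 159), (0.568, 80, 127, 162), (0.572, 79, 125, 161), (0.576, 85, 135, 170), (0.58, 83, 134, 170), (0.584, 77, 121, 155), (0.588, 70, 109, 140), (0.592, 71, 97, 114), (0.596, 84, 92, 93), (0.6, 92, 105, 105), (0.604, 100, 110, 113), (0.608, 113, 127, 131), (0.612, 121, 133, 139), (0.616, 129, 143, 145), (0.62, 133, 144, 149), (0.624, 135, 151, 155), (0.628, 144, 158, 161), (0.632, 142, 156, 160), (0.636, 110, 122, 129), (0.64, 47, 58, 66), (0.644, 44, 57, 66), (0.648, 46, 56, 64), (0.652, 40, 52, 60), (0.656, 41, 47, 58), (0.66, 37, 46, 57), (0.664, 41, 52, 61), (0.668, 39, 48, 59), (0.672, 40, 49, 62), (0.676, 41, 48, 61), (0.68, 51, 57, 69)]
```

The scanner is aimed: the label lies 99 mm ahead, 0 mm sideways and 1 mm vertically. I hold, and check the drawer numerically.

Emit:
apply_moves(
  plan=[
    [[0,0,0],[0,0,0],1],
    [[0,0,0],[0,0,0],1],
    [[0,0,0],[0,0,0],1],
    [[0,0,0],[0,0,0],1],
    [[0,0,0],[0,0,0],1],
  ],
)

```text
clock: 41.05
tool_pos: [0.6017, 0.097, 0.1968]
tool_rot: [180.0, -0.0, 12.4]
ft_force: [0.4, 0.2, -1.3]
gripper_width: 0.0311
grip_force: 59.9
```

Emit:
apply_moves(
  plan=[
    [[0,0,0],[0,0,0],1],
    [[0,0,0],[0,0,0],1],
    [[0,0,0],[0,0,0],1],
    [[0,0,0],[0,0,0],1],
    [[0,0,0],[0,0,0],1],
  ],
)

```text
clock: 41.55
tool_pos: [0.6016, 0.097, 0.1967]
tool_rot: [180.0, 0.0, 12.4]
ft_force: [0.1, -0.0, -0.7]
gripper_width: 0.031
grip_force: 59.9
```

Emit:
apply_moves(
  plan=[
    [[0,0,0],[0,0,0],1],
    [[0,0,0],[0,0,0],1],
    [[0,0,0],[0,0,0],1],
    [[0,0,0],[0,0,0],1],
    [[0,0,0],[0,0,0],1],
  ],
)

```text
clock: 42.05
tool_pos: [0.6017, 0.097, 0.1967]
tool_rot: [180.0, 0.0, 12.4]
ft_force: [0.2, 0.4, -1.5]
gripper_width: 0.0308
grip_force: 59.9
```

Emit:
apply_moves(
  plan=[
    [[0,0,0],[0,0,0],1],
    [[0,0,0],[0,0,0],1],
    [[0,0,0],[0,0,0],1],
    [[0,0,0],[0,0,0],1],
    [[0,0,0],[0,0,0],1],
  ],
)

```text
clock: 42.55
tool_pos: [0.6016, 0.097, 0.1967]
tool_rot: [180.0, 0.0, 12.4]
ft_force: [0.6, 0.9, -1.3]
gripper_width: 0.0311
grip_force: 59.9
```

```bash
python3 - <<'E'
from h import *
s=state();print(s['clock'],s['tool_pos'],s['tool_rot'],s['grip_force'])
p=viewer.camera_params('top')
def prof(n,y,z,lo,hi):
    i=cv2.imread(f'pics/{n}.png',0)
    print(n,y,z,[(round(float(a),3),int(i[int(round(w[1])),int(round(w[0]))])) for a in np.arange(lo,hi,.003) for w in [w2px(p,[a,y,z])]])
prof('t6',-.06,.139,.46,.51);prof('t9',-.06,.139,.60,.66);prof('t10',-.06,.139,.60,.66)
prof('t6',.03,.112,.425,.47);prof('t9',.03,.112,.575,.625)
prof('t6',.09,.112,.425,.47);prof('t9',.09,.112,.575,.625)
E
```

```text
42.55 [0.60164749 0.09697183 0.19673664] [1.79996859e+02 1.91516444e-03 1.23874513e+01] 59.90721881389618
t6 -0.06 0.139 [(0.46, 137), (0.463, 131), (0.466, 130), (0.469, 129), (0.472, 138), (0.475, 139), (0.478, 117), (0.481, 96), (0.484, 126), (0.487, 162), (0.49, 162), (0.493, 146), (0.496, 132), (0.499, 127), (0.502, 140), (0.505, 144), (0.508, 137)]
t9 -0.06 0.139 [(0.6, 138), (0.603, 145), (0.606, 143), (0.609, 137), (0.612, 142), (0.615, 142), (0.618, 135), (0.621, 106), (0.624, 61), (0.627, 55), (0.63, 54), (0.633, 54), (0.636, 77), (0.639, 128), (0.642, 158), (0.645, 148), (0.648, 116), (0.651, 87), (0.654, 113), (0.657, 164), (0.66, 177)]
t10 -0.06 0.139 [(0.6, 72), (0.603, 78), (0.606, 70), (0.609, 73), (0.612, 70), (0.615, 71), (0.618, 68), (0.621, 65), (0.624, 65), (0.627, 52), (0.63, 51), (0.633, 59), (0.636, 58), (0.639, 71), (0.642, 79), (0.645, 74), (0.648, 70), (0.651, 64), (0.654, 67), (0.657, 90), (0.66, 84)]
t6 0.03 0.112 [(0.425, 141), (0.428, 128), (0.431, 128), (0.434, 136), (0.437, 112), (0.44, 56), (0.443, 41), (0.446, 42), (0.449, 62), (0.452, 107), (0.455, 134), (0.458, 138), (0.461, 141), (0.464, 138), (0.467, 138)]
t9 0.03 0.112 [(0.575, 138), (0.578, 142), (0.581, 137), (0.584, 108), (0.587, 69), (0.59, 59), (0.593, 50), (0.596, 41), (0.599, 40), (0.602, 56), (0.605, 105), (0.608, 137), (0.611, 142), (0.614, 144), (0.617, 136), (0.62, 112), (0.623, 72)]
t6 0.09 0.112 [(0.425, 69), (0.428, 73), (0.431, 69), (0.434, 68), (0.437, 62), (0.44, 48), (0.443, 46), (0.446, 44), (0.449, 53), (0.452, 75), (0.455, 75), (0.458, 75), (0.461, 75), (0.464, 119), (0.467, 119)]
t9 0.09 0.112 [(0.575, 138), (0.578, 140), (0.581, 133), (0.584, 129), (0.587, 122), (0.59, 97), (0.593, 59), (0.596, 47), (0.599, 50), (0.602, 86), (0.605, 126), (0.608, 145), (0.611, 139), (0.614, 138), (0.617, 129), (0.62, 101), (0.623, 64)]
```

The drawer travelled 0.154 m to a hard stop and stayed there, with panel and chiller front meeting. The scan was held for 2 s. Now I lay the scanner back.

```bash
python3 - <<'E'
from h import *
import pickle
p=viewer.camera_params('top');print('bottle',px2w(p,146,151,.18),px2w(p,160,155,.08))
x,y,z=state()['tool_pos']
a=plan([x-.01,y,.235],12.3,grip=1)
a=plan([.481,.385,.235],-10,grip=1,start=a)
a=plan([.481,.385,.05],-10,grip=1,start=a)
E
```

```text
bottle [0.6344 0.4569 0.18  ] [0.6377 0.4513 0.08  ]
[[[-1.0,-0.2,-3.8],[0.0,0.0,0.002],1]]
[[[-0.7,-4.4,0.0],[0.0,0.0,0.056],1],[[-0.9,-4.3,0.0],[0.0,0.0,0.055],1],[[-1.1,-4.2,0.0],[0.0,0.0,0.056],1],[[-1.4,-4.2,0.0],[0.0,0.0,0.055],1],[[-1.6,-4.1,0.0],[0.0,0.0,0.056],1]]
[[[-1.9,-4.0,0.0],[0.0,0.0,0.055],1],[[-2.0,-3.9,0.0],[0.0,0.0,0.056],1]]
[[[0.0,0.0,4.6],[0.0,0.0,0.0],1],[[0.0,0.0,4.6],[0.0,0.0,0.0],1],[[0.0,0.0,4.7],[0.0,0.0,0.0],1],[[0.0,0.0,4.6],[0.0,0.0,0.0],1]]
```

Emit:
apply_moves(
  plan=[
    [[-1.0,-0.2,-3.8],[0,0,0],1],
    [[-0.8,-4.4,0],[0,0,0.056],1],
    [[-1.0,-4.3,0],[0,0,0.055],1],
    [[-1.2,-4.2,0],[0,0,0.056],1],
    [[-1.5,-4.2,0],[0,0,0.055],1],
  ],
)

```text
clock: 43.05
tool_pos: [0.5234, 0.2619, 0.235]
tool_rot: [-180.0, -0.0, -0.5]
ft_force: [0.5, 0.1, -2.2]
gripper_width: 0.0311
grip_force: 59.9
```

Emit:
apply_moves(
  plan=[
    [[-1.6,-4.1,0],[0,0,0.056],1],
    [[-1.9,-4.0,0],[0,0,0.055],1],
    [[-2.0,-3.9,0],[0,0,0.056],1],
    [[0,0,0],[0,0,0],1],
    [[0,0,0],[0,0,0],1],
  ],
)

```text
clock: 43.55
tool_pos: [0.4759, 0.3849, 0.2344]
tool_rot: [180.0, 0.0, -9.8]
ft_force: [0.0, 0.4, -1.7]
gripper_width: 0.0309
grip_force: 60.1
```

Emit:
apply_moves(
  plan=[
    [[0,0,4.6],[0,0,0],1],
    [[0,0,4.6],[0,0,0],1],
    [[0,0,4.6],[0,0,0],1],
    [[0,0,4.0],[0,0,0],1],
    [[0,0,0],[0,0,0],1],
  ],
)

```text
clock: 44.05
tool_pos: [0.474, 0.3791, 0.0509]
tool_rot: [179.3, 0.4, -10.1]
ft_force: [-1.2, -0.4, -1.5]
gripper_width: 0.0309
grip_force: 59.9
```

Emit:
apply_moves(
  plan=[
    [[0,0,0],[0,0,0],1],
    [[0,0,0],[0,0,0],1],
  ],
)

```text
clock: 44.25
tool_pos: [0.4783, 0.3851, 0.0597]
tool_rot: [-179.7, -0.2, -9.9]
ft_force: [-0.3, 0.3, -1.3]
gripper_width: 0.0308
grip_force: 60.0
```

Emit:
apply_moves(
  plan=[
    [[0,0,2.0],[0,0,0],1],
    [[0,0,1.7],[0,0,0],1],
    [[0,0,0.7],[0,0,0],1],
    [[0,0,0],[0,0,0],1],
    [[0,0,0],[0,0,0],1],
  ],
)

```text
clock: 44.75
tool_pos: [0.4774, 0.3848, 0.0145]
tool_rot: [-179.9, -0.1, -9.9]
ft_force: [-0.3, 0.1, -1.6]
gripper_width: 0.0307
grip_force: 60.0
```

Emit:
apply_moves(
  plan=[
    [[0,0,0.2],[0,0,0],1],
    [[0,0,0],[0,0,0],1],
    [[0,0,0],[0,0,0],1],
  ],
)

```text
clock: 45.05
tool_pos: [0.4767, 0.3841, 0.0112]
tool_rot: [-180.0, -0.0, -9.9]
ft_force: [-0.1, 0.2, -1.5]
gripper_width: 0.0311
grip_force: 60.0
```

Down at the grasp height. I release, rise, and check.

Emit:
apply_moves(
  plan=[
    [[0,0,0],[0,0,0],-0.4],
    [[0,0,0],[0,0,0],-0.4],
    [[0,0,0],[0,0,0],-0.4],
    [[0,0,-2.0],[0,0,0],-0.4],
    [[0,0,-4.0],[0,0,0],-0.4],
  ],
)

```text
clock: 45.55
tool_pos: [0.4749, 0.382, 0.0681]
tool_rot: [179.6, 0.2, -9.9]
ft_force: [0.4, -0.1, -0.3]
gripper_width: 0.0598
grip_force: 0.0
```

Emit:
apply_moves(
  plan=[
    [[0,0,-4.5],[0,0,0],-0.4],
    [[0,0,-4.5],[0,0,0],-0.4],
    [[0,0,-4.5],[0,0,0],-0.4],
    [[-4,0,0],[0,0,0],-0.4],
    [[-4,0,0],[0,0,0],-0.4],
  ],
)

```text
clock: 46.05
tool_pos: [0.3977, 0.3982, 0.2076]
tool_rot: [-179.8, -0.1, -10.0]
ft_force: [-0.2, 0.6, -0.2]
gripper_width: 0.0597
grip_force: 0.0
```

Emit:
apply_moves(
  plan=[
    [[0,0,0],[0,0,0],-0.4],
    [[0,0,0],[0,0,0],-0.4],
    [[0,0,0],[0,0,0],-0.4],
  ],
)

```text
clock: 46.35
tool_pos: [0.3982, 0.3977, 0.2058]
tool_rot: [-180.0, -0.0, -9.9]
ft_force: [-0.5, -0.2, -0.1]
gripper_width: 0.0595
grip_force: 0.0
```

```bash
python3 - <<'E'
from h import *
s=state();print(s['clock'],s['tool_pos'],s['tool_rot'],s['ft_force'])
p=viewer.camera_params('wrist');i=viewer.snapshot('wrist');cv2.imwrite('pics/w11.png',i[:,:,::-1])
c=w2px(p,[.4767+.050*.985,.3841-.05*.17,.035]);print('expected head px',c)
h=cv2.cvtColor(i,cv2.COLOR_RGB2HSV)
# head: bright grey blob near expectation
m=cv2.inRange(h,(0,0,85),(180,60,255));n,l,st,cc=cv2.connectedComponentsWithStats(m)
for k in range(1,n):
    if st[k,4]>60 and np.hypot(*(cc[k]-c))<80: print(cc[k],st[k],px2w(p,*cc[k],.035))
# drawer check in top view
pt=viewer.camera_params('top');g=cv2.cvtColor(viewer.snapshot('top'),cv2.COLOR_RGB2GRAY)
for y,z,lo,hi in((-.06,.139,.615,.665),(.03,.112,.58,.61)):
    print(y,[(round(float(a),3),int(g[int(round(w[1])),int(round(w[0]))])) for a in np.arange(lo,hi,.003) for w in [w2px(pt,[a,y,z])]])
E
```

```text
46.35 [0.39815443 0.39774739 0.20579026] [-1.79989861e+02 -1.63320410e-02 -9.90939498e+00] [-0.48752289 -0.21299162 -0.13566924]
expected head px [317.7  49.2]
[319.09540099  46.76358799] [ 296   19   48   57 2631] [0.5278 0.3739 0.035 ]
[318.4097561   89.02439024] [312  81  13  17 205] [0.4912 0.381  0.035 ]
-0.06 [(0.615, 140), (0.618, 139), (0.621, 105), (0.624, 69), (0.627, 56), (0.63, 54), (0.633, 58), (0.636, 78), (0.639, 129), (0.642, 157), (0.645, 149), (0.648, 116), (0.651, 80), (0.654, 117), (0.657, 163), (0.66, 175), (0.663, 173)]
0.03 [(0.58, 137), (0.583, 109), (0.586, 74), (0.589, 56), (0.592, 55), (0.595, 46), (0.598, 39), (0.601, 55), (0.604, 105), (0.607, 144), (0.61, 146)]
```

```bash
python3 -c "
from cell import job
print(job.job_done())"
```

```text
the job is handed in; nothing more can be done
None
```

I handed the job in at about 46 s on the robot's clock, and the hand-in gave no verdict. Both tubs and both cheese portions were put upright in the drawer, which was then shut against its stop; the knob pointer is on the mark, the label was scanned for 2 s from about 10 cm, and the scanner is back within about 5 mm of the mat's centre.

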